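# Hang the key rack on the two hooks under the desk shelf

## Robot

A 6-joint arm with a two-finger parallel gripper is mounted at the origin on the work surface. World frame = base frame: x ahead of the robot, y to its left, z up, the work surface at z = 0. Lengths are in m, angles in rad, forces in N, time in s.
With the tool pointing down it reaches from about 0.4 to 0.825 m from the base axis. Payload 7 kg.
Tool frame: the origin (TCP) lies on the centre line of the jaws, within the pads' length; the fingertips stand 22 mm ahead of it and the grasp point (between the pads) lies 3 mm ahead of it (arm.tcp_to_tips is the distance from the TCP to the fingertips, in m); z points along the fingers, y is the line along which they close (so a half turn about z gives the same grasp; the last joint's range is limited). The gripper opens to 88 mm and grips with 3 to 60 N. Pads are 19 mm wide; open, the fingers measure 130 mm over their backs; the gripper's body (78 mm by 193 mm) begins 47 mm behind the grasp point.
Start: joints at [1.525, 0.359, 0.012, 0, -1.224, -0.288], TCP at [0.221, 0.638, 0.228] pointing down, gripper open.
Joint ranges: [-3.07, 3.07], [-1.43, 2.12], [-1.02, 1.25], [-3.03, 1.67], [-3.05, -0], [-3.03, 3.03]. Speed limits (rad/s): [2.39, 2.39, 3.01, 3.14, 3.14, 3.14].

## Interface

Orientations are given as [roll, pitch, yaw] about the fixed x, y, z axes, in that order (R = Rz(yaw) Ry(pitch) Rx(roll)).
In Python, from station import arm gives the robot as it stands.
- The arm moves only by the tool jog_arm, never from a script. Its argument "targets" is a list of rows, each an object of numbers: "dx", "dy", "dz": the shift along the tool's x, y, z in mm; "rx", "ry", "rz": the turn, a rotation vector about the tool's x, y, z in rad; "gripper": the closure, from 0 (fully open) to 1 (shut). In form: [{"dx": .., "dy": .., "dz": .., "rx": .., "ry": .., "rz": .., "gripper": ..}, ...]. A call has exactly 8 rows; each row is the pose to reach, as a shift and turn from the pose commanded when the call began, along the tool's axes at that moment; what a row does not reach only later rows make up. A row lasts 1/12 s, in which the tool goes at most 41.7 mm and 7.16 degrees, less where a joint would pass 70% of its speed; a pose out of reach is approached as far as the arm can. A call with a gripper value outside its range is refused whole. The fingers move at their own pace and stop on an object; "force" is the grip in N (left out, the last holds). Time passes only in rows, so rows that repeat a pose let the fingers close, or fill a call up. It gives the time, the measured TCP pose, the force, the opening and the grip force at its end, in the units of the state.
- arm.get_state(): the state, without advancing time (a new reading comes with each control period).
- arm.grab_frame(name): name is "scene" or "top" or "wrist"; returns a dict with "frame" (420x560x3 uint8, red, green, blue), "z_map" (420x560 float32, m along the optical axis (not along the pixel's ray), 0 where there is no reading), "fx", "fy", "cx", "cy" (pixels), "view" (4x4, takes a point from world to camera coordinates). Camera axes: x right, y down, z forward; pixel columns grow to the right and rows downward; lengths in m; the calibration is good to about 2 mm. A picture is of the moment at which its call begins.
- arm.job_done(): hands the job in; it is judged then, once.
The state is a dict: "t": time; "q": joint angles; "qd": joint speeds; "joint_efforts": joint torques, N m; "eef_pos": TCP position; "ee_rot": TCP orientation; "force": force on the tool from outside, world axes, zero at the start; "moment": the same for the moment, N m; "width": finger opening in m; "gripper_force": force on a finger pad.
Only numpy, scipy, OpenCV 4.12 (cv2) and the standard library are available. Lean on these libraries where they do the work, as an engineer would, in place of code of your own. Each camera call takes 0.05 s, during which the arm holds its last target. There are 200 camera calls.

## Task

On the rail under the small oak desk shelf, slide the loose hook (the right-hand one from the robot's side; the left one is screwed fast) until the two hooks are as far apart as the two wire eyes of the oak key rack. Then take the key rack from the book stand and hang it by both eyes on the two hooks, pegs facing out to the front, keeping hold of it until you have made sure that both eyes sit right down in their hooks before you let go. Leave everything else on the desk where it is.

Things in the scene. Friction and masses are not known exactly. Their poses are not given: they have to be found in the camera images.
- desk_shelf: Oak desk shelf, fixed: board 80 deep x 460 wide, underside 345 above the desk, top 365, on end panels (inner faces y = +-201, feet to x = -30). Origin on the desk right below the hook seats' line, midway; x from its front (towards the robot) to its back, y left, z up. The board spans x = -15 (overhanging the hooks) to +65. Rail of 14 diameter along y at x = 26, z = 312; open at the back.
- hook_fixed_seat (a point): Left hook's seat (shelf y = +70, z = 240), where an eye rests; axes as the shelf's. Screwed fast. Both hooks: steel strap 12 wide (y), 4 thick, from a 26 mm collar on the rail (its lowest 59 above the seat) down a back (front face 22 behind the seat), forward to a flat (x -7 to +7), then an upturned end sloping to 17 above, 17 in front of the seat. Lowest face 4 below the seat.
- hook_loose_seat (a point): The same point on the right hook, which slides along the rail (same x and z).
- hook_loose (a joint): Right hook's place along the rail in m: 0 at its right end stop (seat at shelf y = -145 mm), growing to the left (+y of the shelf), up to 0.125. Slides with about 2.5 N of friction and stays where left; 0.075 puts the hooks 140 mm apart, the spacing of the eyes.
- key_rack: Oak key rack, loose, about 0.26 kg: open frame 190 wide (y), 130 high (z), 14 thick (x); rails 24 high, end stiles 20 wide, middle stile 24 wide, a window 63 x 82 on either side of it. Origin: centre of underside; y left, x from front (five steel pegs, to x = -33) to back. Two eyes of 5 mm wire on the top at y = +-70, in the frame's plane: opening 28 wide, 36 high (z = 130 to 166), top z = 171.
- rack_grip (a point): Centre of the middle stile, 68 mm above the rack's underside: a good place to grip it, fingers closing along the rack's y (24 mm). Axes as the rack's.
- rack_eye_left (a point): Middle of the underside of the left eye's upper wire (rack y = +70, z = 166 mm): this point comes to rest on the fixed hook's seat.
- rack_eye_right (a point): The same for the right eye (y = -70); it comes to rest on the loose hook's seat.
- book_stand: Oak book stand, fixed, holding the rack: two bars behind the rack's end stiles (y = +-83), leaning back 20 degrees (top to +x), two ledges with lips 10 high before the rack's lower edge, a cross-bar behind its top rail, open below that between the bars. Origin on the desk below the middle of the rack's underside, which is 34 up; x to the back, y left.
- mug: White mug, 80 diameter, 95 high, on the desk in front; leave it.
- pen_pot: Dark steel pen pot with pens, 72 diameter, about 170 high with the pens, between the book stand and the shelf at the back; leave it.
- succulent_low: Small white plant pot, 52 diameter, 55 high, about 105 with the plant, on the desk under the left end of the shelf; leave it.
- succulent_top: Small white plant pot, 60 diameter, on the shelf board; leave it.
- basket: Wicker basket 70 x 170 x 50 on the shelf board; leave it.
- stapler: Black stapler 145 x 36 x 60 lying in front of the book stand's left end; leave it.
- book: Closed grey book 150 x 210 x 26 lying on the desk in front of the shelf; leave it.
- tape_dispenser: Grey tape dispenser, 150 x 50 x 95, behind the book stand; leave it.

How it is judged:
By the outcome, as a careful person would: the job done as asked, in the order asked, and still so for the second after the job is handed in, with the robot touching nothing.
It also fails if it takes over 67 s, if anything falls off the work surface, if the arm or the gripper's body presses on something with over 40 N, if the wrist force passes 120 N, or if a joint passes its speed limit or range.

## Working session

There is one attempt and no reset: what is moved stays moved. The work goes in short steps, Python scripts to look and compute and a tool call to move; the robot and the scene stay as the last step left them, time stands still between calls to the robot, and variables do not carry over. Pictures are saved under pics/ and viewed, at most 10 in all, crops included, and the job is handed in when it is done.

Besides the shell and the picture viewer there is one more tool, called by a JSON object that holds its "fn" and its "kwargs", one argument or row to a line. jog_arm: Moves the arm, as the interface text tells. Its arguments: {"type":"object","properties":{"targets":{"type":"array","items":{"type":"object","properties":{"dx":{"type":"number"},"dy":{"type":"number"},"dz":{"type":"number"},"rx":{"type":"number"},"ry":{"type":"number"},"rz":{"type":"number"},"gripper":{"type":"number"}}}},"force":{"type":"number"}},"required":["targets"]}

```bash
mkdir -p pics; ls; python3 - <<'E'
from station import arm
import cv2,numpy as np
print(arm.get_state())
ims=[]
for n in ("scene","top"):
    f=arm.grab_frame(n); np.savez(f"{n}0.npz",**f); cv2.imwrite(f"pics/{n}0.png",f["frame"][:,:,::-1]); print(n,f["fx"],f["cx"],f["cy"],np.round(f["view"],3).tolist())
E
```

```text
pics
{'t': 0.0, 'q': array([ 1.52510117e+00,  3.59370652e-01,  1.10683878e-02, -3.78775645e-04,
       -1.22410372e+00, -2.88098761e-01]), 'qd': array([ 0.00092799, -0.00051755,  0.00058537, -0.00189718, -0.00095123,
       -0.00146426]), 'joint_efforts': array([ 6.23291089e-05, -5.82719707e+01,  2.93037558e+01,  6.99671522e+00,
        6.81251142e-03, -1.67617941e-04]), 'eef_pos': array([0.22100697, 0.63727577, 0.22753218]), 'ee_rot': array([ 3.13994815e+00, -1.16000847e-04, -3.33922808e-01]), 'force': array([0.7364496 , 0.83345098, 0.45788443]), 'moment': array([-0.01101429, -0.00381409,  0.0150706 ]), 'gripper_force': 0.0, 'width': 0.08761322824868222}
scene 491.6775280915326 277.6920806552074 207.56852447709443 [[-0.692, 0.722, 0.015, 0.379], [0.579, 0.567, -0.586, -0.149], [-0.432, -0.396, -0.81, 1.564], [0.0, 0.0, 0.0, 1.0]]
top 472.98365452837936 281.9511868598049 211.05167998372727 [[0.029, -1.0, 0.008, -0.075], [-0.997, -0.03, -0.065, 0.528], [0.065, -0.006, -0.998, 1.51], [0.0, 0.0, 0.0, 1.0]]
```

View pics/scene0.png

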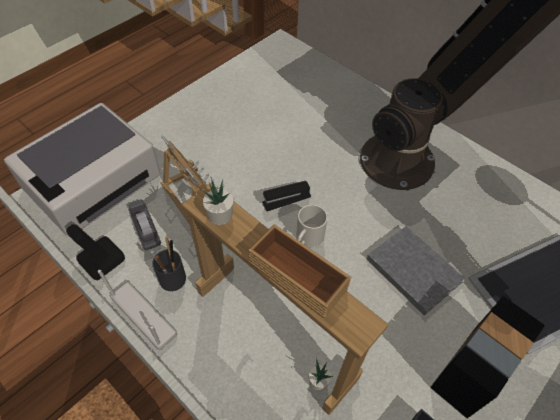

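View pics/top0.png

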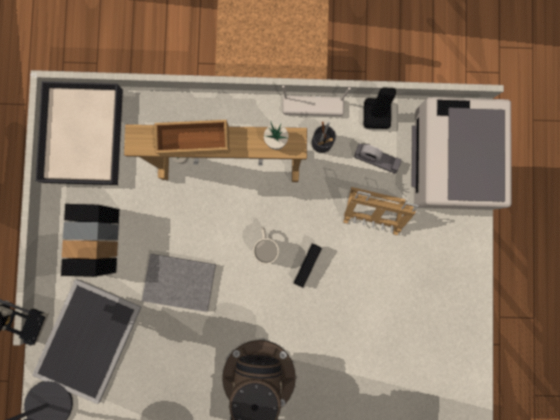

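The scene view shows the shelf's board across the middle (about 200,200 to 380,330), and the rack on its stand at (185,175). In the top view the shelf is at (125–307, 140), the rack at (380,210), the mug at (267,250), the stapler at (308,265) and the book at (180,282). Next I'll measure these from depth.

```bash
cat > h.py <<'E'
import numpy as np,cv2
def pts(f):
    z=f["z_map"];v,u=np.mgrid[:z.shape[0],:z.shape[1]]
    c=np.stack([(u-f["cx"])/f["fx"]*z,(v-f["cy"])/f["fy"]*z,z,np.ones_like(z)],-1)
    p=(c@np.linalg.inv(f["view"]).T)[...,:3]; p[z==0]=np.nan; return p
def oak(f):
    h=cv2.cvtColor(f["frame"],cv2.COLOR_RGB2HSV); return (h[...,0]>8)&(h[...,0]<26)&(h[...,1]>80)
def proj(f,P):
    c=np.c_[np.atleast_2d(P),np.ones(len(np.atleast_2d(P)))]@f["view"].T
    return np.c_[c[:,0]/c[:,2]*f["fx"]+f["cx"],c[:,1]/c[:,2]*f["fy"]+f["cy"]]
E
python3 - <<'E'
from h import *
for n in ("top","scene"):
    f=dict(np.load(n+"0.npz")); p=pts(f); m=oak(f)
    v,u=np.mgrid[:420,:560]
    s=m&(abs(p[...,2]-.365)<.008)&(p[...,0]>.4)
    a=p[s]; print(n,"shelf top",len(a),np.median(a[:,2]),cv2.minAreaRect((a[:,:2]*1000).astype(np.float32)))
    # all above desk in rack area
    if n=="top": w=(u>335)&(u<425)&(v>180)&(v<240)
    else: w=(u>155)&(u<215)&(v>130)&(v<225)
    a=p[m&w&(p[...,2]>.02)&(p[...,2]<.35)]; print("rack",len(a),np.nanmin(a,0),np.nanmax(a,0))
    hgt=(p[...,2]*400).clip(0,255); hgt=np.nan_to_num(hgt).astype(np.uint8)
    c=(hgt[180:240,335:425] if n=="top" else hgt[120:230,150:220])
    for nm,P in (("mug",(267,250)),("book",(180,282)),("stapler",(308,265)),("penpot",(323,138)),("tape",(378,157)),("rackc",(380,210))):
        if n=="top": print(nm,np.round(p[P[1],P[0]],3))
# crops enlarged
t=dict(np.load("top0.npz"))["frame"][170:250,330:430,::-1]; s=dict(np.load("scene0.npz"))["frame"][120:220,145:245,::-1]
cv2.imwrite("pics/c1.png",np.hstack([cv2.resize(t,(400,400*80//100+80)),cv2.resize(s,(400,400))]))
E
```

```text
top shelf top 4238 0.36627368777836 ((677.7294921875, 115.88655853271484), (80.97823333740234, 458.62152099609375), 0.6567961573600769)
rack 1186 [ 0.47308442 -0.44896099  0.02086269] [ 0.60463217 -0.25549727  0.19420191]
mug [ 0.404 -0.015  0.008]
book [0.295 0.257 0.029]
stapler [ 0.361 -0.146  0.05 ]
penpot [ 0.769 -0.184  0.037]
tape [ 0.704 -0.353  0.084]
rackc [ 0.535 -0.351  0.134]
scene shelf top 6469 0.3647038126634653 ((681.9517211914062, 114.1282958984375), (83.25543212890625, 461.8087463378906), 0.9311541318893433)
rack 716 [ 0.47820189 -0.45565028  0.02061157] [ 0.72309284 -0.05615728  0.3496067 ]
```

View pics/c1.png

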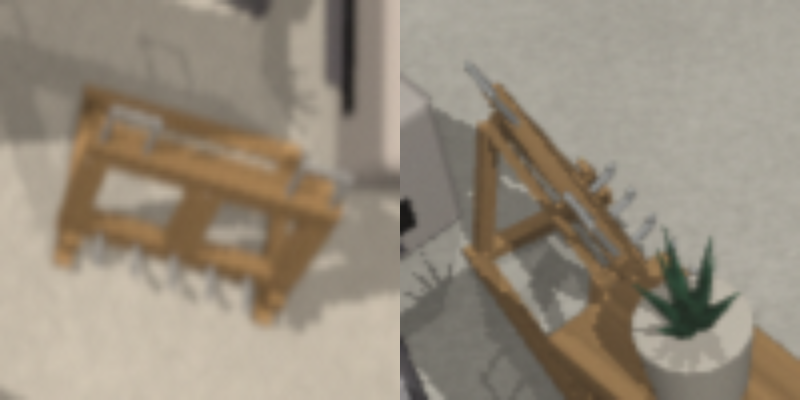

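The rack's pegs are on its lower rail. The rack leans on the stand, and its right end is nearer the robot (yaw about −0.25). I'll fit its frame plane and then its outline.

```bash
cat > rack.py <<'E'
from h import *
def rack(f,win,zr=(.06,.20)):
    p=pts(f); m=oak(f); v,u=np.mgrid[:420,:560]
    w=(u>win[0])&(u<win[1])&(v>win[2])&(v<win[3])&m&(p[...,2]>zr[0])&(p[...,2]<zr[1])
    a=p[w]; rng=np.random.default_rng(0); best=None;bn=-1
    for _ in range(800):
        s=a[rng.choice(len(a),3,False)]; n=np.cross(s[1]-s[0],s[2]-s[0]); L=np.linalg.norm(n)
        if L<1e-5: continue
        n/=L; n*=np.sign(n[0])
        if not -.6<n[2]<-.1: continue   # rack x axis = (cos,.. ,-sin20)
        k=(abs((a-s[0])@n)<.003).sum()
        if k>bn: bn=k;best=(n,s[0])
    n,c=best; i=abs((a-c)@n)<.004; b=a[i]; c=b.mean(0)
    n=np.linalg.svd(b-c)[2][2]; n*=np.sign(n[0])
    y=np.cross([0,0,1],n);y/=np.linalg.norm(y); z=np.cross(n,y)
    q=np.c_[(b-c)@y,(b-c)@z]
    return n,y,z,c,q,bn,len(a)
if __name__=="__main__":
    f=dict(np.load("top0.npz"))
    n,y,z,c,q,bn,N=rack(f,(335,425,180,240))
    print("tilt",np.degrees(np.arcsin(-n[2])),"yaw",np.arctan2(n[1],n[0]),bn,N,"c",c)
    for k in (0,1): print(np.percentile(q[:,k],[0,1,5,50,95,99,100])*1e3)
    h,e=np.histogram(q[abs(q[:,1])<.08][:,0],bins=np.arange(-.11,.11,.004));print(dict(zip(np.round(e*1e3),h)))
    h,e=np.histogram(q[:,1],bins=np.arange(-.1,.1,.006));print(dict(zip(np.round(e*1e3),h)))
E
python3 rack.py
```

```text
tilt 20.81378461506471 yaw -0.20022127200679896 526 896 c [ 0.53226603 -0.35314975  0.12526737]
[-93.75455261 -91.99773188 -88.73159263   0.40226726  90.87838816
  95.0305139   95.9865546 ]
[-70.39295848 -68.83247653 -66.07105012  13.92324281  37.71316785
  40.04742888  74.6592604 ]
{np.float64(-110.0): np.int64(0), np.float64(-106.0): np.int64(0), np.float64(-102.0): np.int64(0), np.float64(-98.0): np.int64(0), np.float64(-94.0): np.int64(17), np.float64(-90.0): np.int64(24), np.float64(-86.0): np.int64(24), np.float64(-82.0): np.int64(21), np.float64(-78.0): np.int64(24), np.float64(-74.0): np.int64(9), np.float64(-70.0): np.int64(8), np.float64(-66.0): np.int64(7), np.float64(-62.0): np.int64(11), np.float64(-58.0): np.int64(6), np.float64(-54.0): np.int64(6), np.float64(-50.0): np.int64(6), np.float64(-46.0): np.int64(6), np.float64(-42.0): np.int64(6), np.float64(-38.0): np.int64(7), np.float64(-34.0): np.int64(7), np.float64(-30.0): np.int64(4), np.float64(-26.0): np.int64(6), np.float64(-22.0): np.int64(8), np.float64(-18.0): np.int64(6), np.float64(-14.0): np.int64(14), np.fl
[... 1263 characters left out ...]
), np.float64(-34.0): np.int64(17), np.float64(-28.0): np.int64(21), np.float64(-22.0): np.int64(16), np.float64(-16.0): np.int64(16), np.float64(-10.0): np.int64(24), np.float64(-4.0): np.int64(17), np.float64(2.0): np.int64(18), np.float64(8.0): np.int64(25), np.float64(14.0): np.int64(37), np.float64(20.0): np.int64(53), np.float64(26.0): np.int64(73), np.float64(32.0): np.int64(94), np.float64(38.0): np.int64(24), np.float64(44.0): np.int64(0), np.float64(50.0): np.int64(0), np.float64(56.0): np.int64(0), np.float64(62.0): np.int64(1), np.float64(68.0): np.int64(0), np.float64(74.0): np.int64(1), np.float64(80.0): np.int64(0), np.float64(86.0): np.int64(0), np.float64(92.0): np.int64(0)}
```

{"fn": "jog_arm", "kwargs": {
  "targets": [
    {"dx": 18, "dy": 14, "dz": -15, "rx": -0.1},
    {"dx": 36, "dy": 28, "dz": -30, "rx": -0.2},
    {"dx": 54, "dy": 42, "dz": -45, "rx": -0.3},
    {"dx": 72, "dy": 56, "dz": -60, "rx": -0.4},
    {"dx": 90, "dy": 70, "dz": -75, "rx": -0.5},
    {"dx": 108, "dy": 84, "dz": -90, "rx": -0.6},
    {"dx": 126, "dy": 98, "dz": -100, "rx": -0.7},
    {"dx": 144, "dy": 110, "dz": -100, "rx": -0.8}
  ]
}}

```text
invalid input at $.targets[0]: expected keys dx, dy, dz, rx, ry, rz, gripper
```

```bash
python3 -c "
from station import arm
s=arm.get_state();print(s['t'],s['q'].round(4).tolist(),s['eef_pos'].round(4).tolist(),s['ee_rot'].round(4).tolist(),s['joint_efforts'].round(2))"
```

```text
0.1 [1.5251, 0.3593, 0.0111, -0.0003, -1.2241, -0.2881] [0.2211, 0.6373, 0.2276] [3.1401, -0.0002, -0.3339] [-0.000e+00 -5.842e+01  2.938e+01  7.020e+00  1.000e-02 -0.000e+00]
```

All keys are needed, so I'll write rows in full.

{"fn": "jog_arm", "kwargs": {
  "targets": [
    {"dx": 18, "dy": 14, "dz": -15, "rx": -0.1, "ry": 0, "rz": 0, "gripper": 0},
    {"dx": 36, "dy": 28, "dz": -30, "rx": -0.2, "ry": 0, "rz": 0, "gripper": 0},
    {"dx": 54, "dy": 42, "dz": -45, "rx": -0.3, "ry": 0, "rz": 0, "gripper": 0},
    {"dx": 72, "dy": 56, "dz": -60, "rx": -0.4, "ry": 0, "rz": 0, "gripper": 0},
    {"dx": 90, "dy": 70, "dz": -75, "rx": -0.5, "ry": 0, "rz": 0, "gripper": 0},
    {"dx": 108, "dy": 84, "dz": -90, "rx": -0.6, "ry": 0, "rz": 0, "gripper": 0},
    {"dx": 126, "dy": 98, "dz": -100, "rx": -0.7, "ry": 0, "rz": 0, "gripper": 0},
    {"dx": 144, "dy": 110, "dz": -100, "rx": -0.8, "ry": 0, "rz": 0, "gripper": 0}
  ]
}}

```text
t: 0.77
eef_pos: [0.3222, 0.4864, 0.331]
ee_rot: [2.341, -0.0, -0.334]
force: [0.0, 1.0, 0.4]
width: 0.0875
gripper_force: 0.0
```

```bash
python3 -c "
from station import arm
s=arm.get_state();print(s['t'],s['q'].round(4).tolist(),s['eef_pos'].round(4).tolist(),s['ee_rot'].round(4).tolist(),s['joint_efforts'].round(2))"
```

```text
0.7667 [1.293, 0.6606, 0.5058, -0.0501, -2.2154, -0.0694] [0.3222, 0.4864, 0.331] [2.3408, -0.0002, -0.3338] [  0.98 -78.98  26.84   6.42  -1.32  -0.57]
```

```bash
cat > kin.py <<'E'
import numpy as np
from scipy.spatial.transform import Rotation as Ro
from scipy.optimize import least_squares
X=lambda a:Ro.from_euler('x',a).as_matrix()
Y=lambda a:Ro.from_euler('y',a).as_matrix()
Z=lambda a:Ro.from_euler('z',a).as_matrix()
E=lambda r:Ro.from_euler('xyz',r).as_matrix()
D=[([1.5251,.3593,.0111,-.0003,-1.2241,-.2881],[.2211,.6373,.2276],[3.1401,-.0002,-.3339]),
   ([1.293,.6606,.5058,-.0501,-2.2154,-.0694],[.3222,.4864,.331],[2.3408,-.0002,-.3338])]
def T0(s4):
    q,_,r=D[0]; return (Z(q[0])@Y(q[1]-q[2])@X(s4*q[3])@Y(-q[4])@X(-q[5])).T@E(r)
def rot(q,s4): return Z(q[0])@Y(q[1]-q[2])@X(s4*q[3])@Y(-q[4])@X(-q[5])@T0(s4)
if __name__=="__main__":
    for s4 in(1,-1):
        q,_,r=D[1]; print(s4,Ro.from_matrix(rot(q,s4).T@E(r)).magnitude(),T0(s4).round(3).tolist())
E
python3 kin.py
```

```text
1 0.10001070542019128 [[0.0, -0.0, 1.0], [-1.0, 0.0, 0.0], [-0.0, -1.0, -0.0]]
-1 0.0001475852408769252 [[-0.0, 0.0, 1.0], [-1.0, 0.0, -0.0], [-0.0, -1.0, 0.0]]
```

```bash
cat >> kin.py <<'E'
def fk(q,P):
    h,a2,a3,d,L=P; R=rot(q,-1)
    F=Z(q[0])@Y(q[1]-q[2])
    p=np.array([0,0,h])+Z(q[0])@Y(q[1])@[0,0,a2]+F@[a3,0,0]+F@X(-q[3])@[0,-d,0]+R@[0,0,L]
    return p,R
def fit():
    r=least_squares(lambda P:np.concatenate([fk(q,P)[0]-p for q,p,_ in D]),[.25,.41,.43,.19,.3]); return r.x,r.fun
if __name__=="__main__": print(*[x.round(4) for x in fit()])
E
python3 kin.py|tail -2
```

```text
-1 0.0001475852408769252 [[-0.0, 0.0, 1.0], [-1.0, 0.0, -0.0], [-0.0, -1.0, 0.0]]
[0.1987 0.6018 0.4635 0.1918 0.3762] [-0.0001  0.      0.      0.     -0.     -0.    ]
```

```bash
cat >> kin.py <<'E'
LO=np.array([-3.07,-1.43,-1.02,-3.03,-3.05,-3.03]);HI=np.array([3.07,2.12,1.25,1.67,0,3.03])
PP=fit()[0]
def pose(yaw,pitch,up=1):  # tool z forward yaw, pitch down; tool x up (up=1) or down
    z=Z(yaw)@Y(pitch)@[1,0,0]; x=up*(Z(yaw)@Y(pitch)@[0,0,1]); return np.c_[x,np.cross(z,x),z]
def ik(p,R,q0=None,n=60):
    rng=np.random.default_rng(1); sols=[]
    for k in range(n if q0 is None else 1):
        s=rng.uniform(LO,HI) if q0 is None else np.array(q0)
        def e(q):
            pp,RR=fk(q,PP); return np.r_[(pp-p)*5,Ro.from_matrix(RR.T@R).as_rotvec()]
        r=least_squares(e,np.clip(s,LO+.01,HI-.01),bounds=(LO,HI))
        if np.linalg.norm(r.fun)<1e-4 and not any(np.linalg.norm(r.x-t)<.05 for t in sols): sols.append(r.x)
    return sols
E
cat > t1.py <<'E'
from kin import *
for nm,p,y,pi in (("hook0",(.54,.004,.247),.014,0),("hook",(.64,.045,.247),.014,0),("rack",(.529,-.351,.101),-.2,.349),("rackpre",(.40,-.325,.149),-.2,.349),("hang",(.652,.115,.142),.014,0)):
    for up in(1,-1):
        for s in ik(np.array(p),pose(y,pi,up)): print(nm,up,s.round(2).tolist())
E
python3 t1.py
```

```text
rack 1 [-1.2, 0.51, -0.62, -1.94, -1.02, -2.01]
rack -1 [-1.2, 0.51, -0.62, -1.94, -1.02, 1.13]
rackpre 1 [-1.43, 0.31, -0.72, -1.67, -1.1, -2.16]
rackpre -1 [-1.43, 0.31, -0.72, -1.67, -1.1, 0.99]
```

```bash
cat > t1.py <<'E'
from kin import *
for pi in (.2,.35,.5,.7):
  for nm,p,y,pp in (("hook0",(.57,.004,.28),.014,pi),("hook",(.64,.045,.247),.014,pi),("hang",(.652,.115,.144),.014,pi),("rack",(.531,-.351,.101),-.2,.349+pi)):
    for s in ik(np.array(p),pose(y,pp,-1),n=30): print(pi,nm,s.round(2).tolist())
E
python3 t1.py
```

```text
0.2 hook0 [-0.62, -0.06, -0.89, -2.22, -0.82, 0.99]
0.2 hook [-0.48, 0.21, -0.93, -2.56, -1.0, 1.34]
0.2 rack [-1.01, 0.32, -0.52, -1.72, -0.67, 0.69]
0.35 hook0 [-0.34, -0.19, -0.7, -1.95, -0.35, 0.52]
0.35 hook [-0.37, 0.04, -0.77, -2.4, -0.56, 1.05]
0.35 hang [-0.26, 0.45, -1.01, -2.85, -1.12, 1.54]
0.35 rack [-0.77, 0.24, -0.45, -1.37, -0.43, 0.16]
0.5 hang [-0.23, 0.28, -0.89, -2.8, -0.69, 1.42]
0.5 rack [-0.49, 0.21, -0.48, -0.82, -0.26, -0.54]
0.7 rack [-0.32, 0.22, -0.56, -0.23, -0.27, -1.24]
```

```bash
cat >> kin.py <<'E'
def rows(p0,R0,poses,g=0):
    out=[]
    for p,R in poses:
        d=R0.T@(np.array(p)-p0)*1e3; w=Ro.from_matrix(R0.T@R).as_rotvec()
        out.append('{"dx": %d, "dy": %d, "dz": %d, "rx": %.2f, "ry": %.2f, "rz": %.2f, "gripper": %g}'%(*d.round(),*w.round(2),g))
    return "["+", ".join(out)+"]"
def jpath(qa,qb,N):
    qa,qb=np.array(qa),np.array(qb); s=np.arange(1,N+1)/N
    return [fk(qa+(qb-qa)*t,PP) for t in s]
def blocks(p0,R0,poses,g=0):
    for i in range(0,len(poses),8):
        print(rows(p0,R0,poses[i:i+8],g)); p0,R0=poses[i+7]
E
cat > t2.py <<'E'
from kin import *
q=D[-1][0]; g=ik(np.array((.55,.004,.30)),pose(.014,.25,-1),n=40); print(g)
p0,R0=np.array(D[-1][1]),E(D[-1][2])
J=jpath(q,g[0],24); ps=[(p0,R0)]+J
print(np.array([np.r_[p,R[:,2]] for p,R in J]).round(2)[1::3])
print("max step",max(np.linalg.norm(b[0]-a[0]) for a,b in zip(ps,ps[1:])),max(np.degrees(Ro.from_matrix(a[1].T@b[1]).magnitude()) for a,b in zip(ps,ps[1:])))
blocks(p0,R0,J)
E
python3 t2.py
```

```text
[array([-0.49532211, -0.23068013, -0.79235015, -2.04279641, -0.55914108,
        0.67930867])]
[[ 0.33  0.44  0.29 -0.43 -0.5  -0.75]
 [ 0.32  0.41  0.25 -0.64 -0.13 -0.76]
 [ 0.32  0.4   0.25 -0.65  0.31 -0.69]
 [ 0.36  0.41  0.26 -0.44  0.69 -0.57]
 [ 0.42  0.38  0.29 -0.06  0.9  -0.43]
 [ 0.5   0.32  0.32  0.39  0.87 -0.3 ]
 [ 0.56  0.2   0.33  0.77  0.59 -0.23]
 [ 0.56  0.05  0.31  0.96  0.17 -0.23]]
max step 0.050851611712567205 9.642656282313572
[{"dx": 13, "dy": -2, "dz": 29, "rx": 0.05, "ry": -0.12, "rz": -0.02, "gripper": 0}, {"dx": 21, "dy": -3, "dz": 54, "rx": 0.11, "ry": -0.25, "rz": -0.04, "gripper": 0}, {"dx": 26, "dy": -3, "dz": 76, "rx": 0.18, "ry": -0.37, "rz": -0.05, "gripper": 0}, {"dx": 27, "dy": -3, "dz": 93, "rx": 0.26, "ry": -0.49, "rz": -0.04, "gripper": 0}, {"dx": 27, "dy": -4, "dz": 106, "rx": 0.35, "ry": -0.60, "rz": -0.03, "gripper": 0}, {"dx": 26, "dy": -5, "dz": 113, "rx": 0.45, "ry": -0.71, "rz": -0.01, "gripper": 0}, {"dx": 27, "dy": -5, "dz": 116, "rx": 0.55, "ry": -0.82, "rz": 0.02, "gripper": 0}, {"dx": 30, "dy": -6, "dz": 115, "rx": 0.65, "ry": -0.
[... 700 characters left out ...]
er": 0}]
[{"dx": 4, "dy": -32, "dz": -22, "rx": 0.16, "ry": -0.02, "rz": 0.05, "gripper": 0}, {"dx": 11, "dy": -62, "dz": -50, "rx": 0.32, "ry": -0.04, "rz": 0.10, "gripper": 0}, {"dx": 22, "dy": -90, "dz": -83, "rx": 0.48, "ry": -0.05, "rz": 0.15, "gripper": 0}, {"dx": 37, "dy": -113, "dz": -120, "rx": 0.63, "ry": -0.05, "rz": 0.20, "gripper": 0}, {"dx": 56, "dy": -131, "dz": -160, "rx": 0.79, "ry": -0.05, "rz": 0.26, "gripper": 0}, {"dx": 78, "dy": -143, "dz": -202, "rx": 0.95, "ry": -0.04, "rz": 0.33, "gripper": 0}, {"dx": 103, "dy": -147, "dz": -246, "rx": 1.10, "ry": -0.03, "rz": 0.40, "gripper": 0}, {"dx": 130, "dy": -144, "dz": -289, "rx": 1.25, "ry": -0.01, "rz": 0.48, "gripper": 0}]
```

```bash
cat > t2.py <<'E'
from kin import *
from h import *
f=dict(np.load("top0.npz")); p=pts(f)
for n,(a,b,c,d) in dict(box=(62,120,205,275),bin=(35,123,80,185)).items():
    w=p[c:d,a:b].reshape(-1,3); w=w[w[:,2]>.03]; print(n,np.nanpercentile(w,[1,99],axis=0).round(2).tolist())
q=np.array(D[-1][0]); g=ik(np.array((.53,.004,.30)),pose(.014,.25,-1),n=40)[0]; print(g)
via=q+(g-q)*np.array([.62,.4,.4,.42,.5,.42]); 
p0,R0=np.array(D[-1][1]),E(D[-1][2])
J=jpath(q,via,16)+jpath(via,g,16); ps=[(p0,R0)]+J
print(np.array([np.r_[p,R[:,2]] for p,R in J]).round(2)[1::3])
st=[(np.linalg.norm(b[0]-a[0]),np.degrees(Ro.from_matrix(a[1].T@b[1]).magnitude())) for a,b in zip(ps,ps[1:])]
print(np.array(st).max(0),abs(via-q).max()/16)
blocks(p0,R0,J)
E
python3 t2.py
```

```text
box [[0.32, 0.47, 0.04], [0.52, 0.57, 0.19]]
bin [[0.6, 0.48, 0.03], [0.93, 0.73, 0.07]]
[-0.49454144 -0.28228482 -0.80559714 -1.98723751 -0.54204459  0.61365094]
[[ 0.35  0.45  0.3  -0.38 -0.54 -0.75]
 [ 0.38  0.4   0.27 -0.54 -0.28 -0.79]
 [ 0.41  0.36  0.25 -0.6   0.04 -0.8 ]
 [ 0.45  0.33  0.24 -0.53  0.35 -0.77]
 [ 0.49  0.29  0.24 -0.33  0.61 -0.72]
 [ 0.53  0.26  0.26 -0.06  0.78 -0.62]
 [ 0.54  0.24  0.28  0.22  0.84 -0.49]
 [ 0.56  0.21  0.31  0.51  0.78 -0.37]
 [ 0.57  0.15  0.32  0.75  0.59 -0.28]
 [ 0.56  0.08  0.32  0.92  0.32 -0.24]
 [ 0.53  0.    0.3   0.97  0.01 -0.25]]
[0.02962571 6.98498396] 0.06926723074647743
[{"dx": 22, "dy": -2, "dz": 20, "rx": 0.04, "ry": -0.09, "rz": 0.00, "gripper": 0}, {"dx": 41, "dy": -3, "dz": 39, "rx": 0.09, "ry": -0.18, "rz": 0.01, "gripper": 0}, {"dx": 58, "dy": -4, "dz": 57, "rx": 0.14, "ry": -0.28, "rz": 0.02, "gripper": 0}, {"dx": 73, "dy": -4, "dz": 74, "rx": 0.20, "ry": -0.36, "rz": 0.04, "gripper": 0}, {"dx": 87, "dy": -3, "dz": 88, "rx": 0.26, "ry": -0.45, "rz": 0.06, "gripper": 0}, {"dx": 101, "dy": -3, "dz": 101, "rx": 0.33, "r
[... 1537 characters left out ...]
30, "gripper": 0}]
[{"dx": 2, "dy": -15, "dz": -13, "rx": 0.11, "ry": -0.02, "rz": 0.04, "gripper": 0}, {"dx": 6, "dy": -29, "dz": -29, "rx": 0.21, "ry": -0.03, "rz": 0.09, "gripper": 0}, {"dx": 13, "dy": -43, "dz": -46, "rx": 0.32, "ry": -0.04, "rz": 0.13, "gripper": 0}, {"dx": 22, "dy": -55, "dz": -65, "rx": 0.43, "ry": -0.04, "rz": 0.18, "gripper": 0}, {"dx": 33, "dy": -66, "dz": -86, "rx": 0.53, "ry": -0.05, "rz": 0.23, "gripper": 0}, {"dx": 47, "dy": -74, "dz": -108, "rx": 0.64, "ry": -0.04, "rz": 0.28, "gripper": 0}, {"dx": 63, "dy": -79, "dz": -130, "rx": 0.74, "ry": -0.04, "rz": 0.33, "gripper": 0}, {"dx": 82, "dy": -82, "dz": -153, "rx": 0.84, "ry": -0.03, "rz": 0.39, "gripper": 0}]
```

{"fn": "jog_arm", "kwargs": {
  "targets": [
    {"dx": 22, "dy": -2, "dz": 20, "rx": 0.04, "ry": -0.09, "rz": 0.0, "gripper": 0},
    {"dx": 41, "dy": -3, "dz": 39, "rx": 0.09, "ry": -0.18, "rz": 0.01, "gripper": 0},
    {"dx": 58, "dy": -4, "dz": 57, "rx": 0.14, "ry": -0.28, "rz": 0.02, "gripper": 0},
    {"dx": 73, "dy": -4, "dz": 74, "rx": 0.2, "ry": -0.36, "rz": 0.04, "gripper": 0},
    {"dx": 87, "dy": -3, "dz": 88, "rx": 0.26, "ry": -0.45, "rz": 0.06, "gripper": 0},
    {"dx": 101, "dy": -3, "dz": 101, "rx": 0.33, "ry": -0.53, "rz": 0.09, "gripper": 0},
    {"dx": 113, "dy": -2, "dz": 113, "rx": 0.39, "ry": -0.61, "rz": 0.12, "gripper": 0},
    {"dx": 126, "dy": 0, "dz": 122, "rx": 0.47, "ry": -0.69, "rz": 0.16, "gripper": 0}
  ]
}}

```text
t: 1.43
eef_pos: [0.412, 0.3619, 0.242]
ee_rot: [2.698, 0.478, -0.876]
force: [0.8, -0.6, -0.2]
width: 0.0878
gripper_force: 0.0
```

```bash
python3 -c "
from station import arm
from kin import *
s=arm.get_state();q=s['q'];print(q.round(3),fk(q,PP)[0]-s['eef_pos'],s['eef_pos'],s['ee_rot'])
D.append((q,s['eef_pos'],s['ee_rot'])); print(*fit())
import json; json.dump([list(map(float,q)),list(map(float,s['eef_pos'])),list(map(float,s['ee_rot']))],open('d3.json','w'))"
```

```text
[ 0.737  0.47   0.232 -0.459 -1.783  0.073] [-1.83033780e-05  2.42786997e-05 -8.99223007e-06] [0.41200975 0.36194261 0.24196429] [ 2.69825731  0.47779819 -0.87593662]
[0.19872134 0.60170773 0.46355982 0.19179426 0.376175  ] [-5.02735103e-05  1.00652540e-06  7.70613462e-06  5.02705076e-05
 -1.82003754e-05  1.88963905e-06 -6.23753966e-07  9.18373879e-06
 -9.59535095e-06]
```

```bash
cat >> kin.py <<'E'
def corners(p,R):
    return np.array([p+R@np.array(c) for c in [(a*.039,b*.097,z) for a in(1,-1) for b in(1,-1) for z in(-.044,-.2)]+[(0,b*.065,.022) for b in(1,-1)]])
def report(p0,R0,J,k=3):
    ps=[(p0,R0)]+J
    for p,R in J[k-1::k]: c=corners(p,R); print(p.round(2),R[:,2].round(2),"xmax %.2f zmin %.2f y %.2f..%.2f"%(c[:,0].max(),c[:,2].min(),c[:,1].min(),c[:,1].max()))
    st=[(np.linalg.norm(b[0]-a[0]),np.degrees(Ro.from_matrix(a[1].T@b[1]).magnitude())) for a,b in zip(ps,ps[1:])]
    print("max",np.array(st).max(0))
E
cat > t2.py <<'E'
from kin import *
from station import arm
s=arm.get_state(); q=s['q'];p0=s['eef_pos'];R0=E(s['ee_rot'])
g=ik(np.array((.50,.03,.31)),pose(.014,.25,-1),n=40)[0]; print(g)
for w in (.6,.75):
    via=q+(g-q)*np.array([w,.5,.5,.45,.5,.45])
    J=jpath(q,via,12)+jpath(via,g,12); report(p0,R0,J)
blocks(p0,R0,J)
E
python3 t2.py
```

```text
[-0.35476031 -0.39916394 -0.81398887 -1.9467343  -0.38494566  0.49791597]
[0.42 0.35 0.24] [-0.52  0.36 -0.77] xmax 0.61 zmin 0.21 y 0.19..0.42
[0.44 0.33 0.26] [-0.34  0.62 -0.71] xmax 0.60 zmin 0.24 y 0.14..0.37
[0.47 0.31 0.28] [-0.06  0.79 -0.61] xmax 0.58 zmin 0.26 y 0.11..0.33
[0.51 0.26 0.3 ] [ 0.26  0.82 -0.51] xmax 0.59 zmin 0.27 y 0.05..0.29
[0.53 0.23 0.32] [ 0.53  0.75 -0.38] xmax 0.59 zmin 0.29 y 0.01..0.28
[0.54 0.17 0.34] [ 0.77  0.57 -0.29] xmax 0.60 zmin 0.30 y -0.03..0.24
[0.53 0.1  0.33] [ 0.92  0.31 -0.24] xmax 0.57 zmin 0.30 y -0.06..0.19
[0.5  0.03 0.31] [ 0.97  0.01 -0.25] xmax 0.52 zmin 0.28 y -0.07..0.13
max [0.02914643 6.97654462]
[0.43 0.33 0.24] [-0.51  0.38 -0.77] xmax 0.62 zmin 0.21 y 0.17..0.40
[0.46 0.3  0.26] [-0.29  0.65 -0.71] xmax 0.62 zmin 0.24 y 0.11..0.33
[0.5  0.25 0.28] [ 0.03  0.79 -0.61] xmax 0.60 zmin 0.26 y 0.07..0.26
[0.54 0.17 0.3 ] [ 0.39  0.77 -0.51] xmax 0.62 zmin 0.27 y -0.04..0.22
[0.55 0.16 0.32] [ 0.62  0.68 -0.38] xmax 0.62 zmin 0.29 y -0.05..0.22
[0.55 0.13 0.34] [ 0.81  0.51 -0.29] xmax 0.61 zmin 0.30 y -0.06..0.20
[0.54 0.08 0
[... 1486 characters left out ...]
": 0.33, "gripper": 0}]
[{"dx": 0, "dy": -9, "dz": -9, "rx": 0.09, "ry": -0.02, "rz": 0.04, "gripper": 0}, {"dx": 2, "dy": -17, "dz": -19, "rx": 0.18, "ry": -0.03, "rz": 0.08, "gripper": 0}, {"dx": 6, "dy": -25, "dz": -31, "rx": 0.27, "ry": -0.04, "rz": 0.13, "gripper": 0}, {"dx": 13, "dy": -32, "dz": -45, "rx": 0.36, "ry": -0.05, "rz": 0.17, "gripper": 0}, {"dx": 23, "dy": -38, "dz": -60, "rx": 0.45, "ry": -0.05, "rz": 0.22, "gripper": 0}, {"dx": 36, "dy": -42, "dz": -76, "rx": 0.53, "ry": -0.05, "rz": 0.27, "gripper": 0}, {"dx": 50, "dy": -45, "dz": -92, "rx": 0.62, "ry": -0.05, "rz": 0.33, "gripper": 0}, {"dx": 68, "dy": -44, "dz": -109, "rx": 0.70, "ry": -0.04, "rz": 0.38, "gripper": 0}]
```

```bash
sed -i 's/(.6,.75)/(.6,)/; s/report(p0,R0,J)/pass/' t2.py; python3 t2.py
```

```text
[-0.35476031 -0.39916394 -0.81398887 -1.9467343  -0.38494566  0.49791597]
[{"dx": 5, "dy": 3, "dz": 0, "rx": 0.08, "ry": -0.07, "rz": 0.02, "gripper": 0}, {"dx": 9, "dy": 6, "dz": -2, "rx": 0.17, "ry": -0.14, "rz": 0.05, "gripper": 0}, {"dx": 13, "dy": 7, "dz": -5, "rx": 0.26, "ry": -0.20, "rz": 0.07, "gripper": 0}, {"dx": 17, "dy": 9, "dz": -11, "rx": 0.35, "ry": -0.26, "rz": 0.11, "gripper": 0}, {"dx": 22, "dy": 10, "dz": -19, "rx": 0.44, "ry": -0.32, "rz": 0.14, "gripper": 0}, {"dx": 28, "dy": 12, "dz": -28, "rx": 0.54, "ry": -0.37, "rz": 0.18, "gripper": 0}, {"dx": 35, "dy": 13, "dz": -39, "rx": 0.64, "ry": -0.41, "rz": 0.22, "gripper": 0}, {"dx": 44, "dy": 16, "dz": -51, "rx": 0.74, "ry": -0.46, "rz": 0.27, "gripper": 0}]
[{"dx": 3, "dy": -9, "dz": -14, "rx": 0.11, "ry": -0.04, "rz": 0.04, "gripper": 0}, {"dx": 8, "dy": -18, "dz": -30, "rx": 0.21, "ry": -0.07, "rz": 0.08, "gripper": 0}, {"dx": 14, "dy": -27, "dz": -49, "rx": 0.32, "ry": -0.10, "rz": 0.12, "gripper": 0}, {"dx": 22, "dy": -34, "dz": -68, "rx": 0.43, "ry": -0.13, "rz": 0.17, "gripper": 0}, {"dx": 21, "dy": -40, "dz
[... 298 characters left out ...]
33, "gripper": 0}]
[{"dx": 2, "dy": -15, "dz": -12, "rx": 0.10, "ry": -0.02, "rz": 0.04, "gripper": 0}, {"dx": 7, "dy": -30, "dz": -26, "rx": 0.21, "ry": -0.03, "rz": 0.09, "gripper": 0}, {"dx": 14, "dy": -44, "dz": -43, "rx": 0.31, "ry": -0.04, "rz": 0.14, "gripper": 0}, {"dx": 23, "dy": -56, "dz": -61, "rx": 0.41, "ry": -0.04, "rz": 0.19, "gripper": 0}, {"dx": 36, "dy": -67, "dz": -80, "rx": 0.51, "ry": -0.04, "rz": 0.24, "gripper": 0}, {"dx": 51, "dy": -75, "dz": -100, "rx": 0.61, "ry": -0.04, "rz": 0.30, "gripper": 0}, {"dx": 68, "dy": -80, "dz": -122, "rx": 0.71, "ry": -0.04, "rz": 0.35, "gripper": 0}, {"dx": 87, "dy": -82, "dz": -143, "rx": 0.81, "ry": -0.03, "rz": 0.41, "gripper": 0}]
```

{"fn": "jog_arm", "kwargs": {
  "targets": [
    {"dx": 5, "dy": 3, "dz": 0, "rx": 0.08, "ry": -0.07, "rz": 0.02, "gripper": 0},
    {"dx": 9, "dy": 6, "dz": -2, "rx": 0.17, "ry": -0.14, "rz": 0.05, "gripper": 0},
    {"dx": 13, "dy": 7, "dz": -5, "rx": 0.26, "ry": -0.2, "rz": 0.07, "gripper": 0},
    {"dx": 17, "dy": 9, "dz": -11, "rx": 0.35, "ry": -0.26, "rz": 0.11, "gripper": 0},
    {"dx": 22, "dy": 10, "dz": -19, "rx": 0.44, "ry": -0.32, "rz": 0.14, "gripper": 0},
    {"dx": 28, "dy": 12, "dz": -28, "rx": 0.54, "ry": -0.37, "rz": 0.18, "gripper": 0},
    {"dx": 35, "dy": 13, "dz": -39, "rx": 0.64, "ry": -0.41, "rz": 0.22, "gripper": 0},
    {"dx": 44, "dy": 16, "dz": -51, "rx": 0.74, "ry": -0.46, "rz": 0.27, "gripper": 0}
  ]
}}

```text
t: 2.1
eef_pos: [0.4588, 0.3183, 0.2707]
ee_rot: [-3.11, 0.87, -1.32]
force: [0.3, -0.8, 0.9]
width: 0.0875
gripper_force: 0.0
```

{"fn": "jog_arm", "kwargs": {
  "targets": [
    {"dx": 3, "dy": -9, "dz": -14, "rx": 0.11, "ry": -0.04, "rz": 0.04, "gripper": 0},
    {"dx": 8, "dy": -18, "dz": -30, "rx": 0.21, "ry": -0.07, "rz": 0.08, "gripper": 0},
    {"dx": 14, "dy": -27, "dz": -49, "rx": 0.32, "ry": -0.1, "rz": 0.12, "gripper": 0},
    {"dx": 22, "dy": -34, "dz": -68, "rx": 0.43, "ry": -0.13, "rz": 0.17, "gripper": 0},
    {"dx": 21, "dy": -40, "dz": -81, "rx": 0.53, "ry": -0.16, "rz": 0.21, "gripper": 0},
    {"dx": 23, "dy": -45, "dz": -96, "rx": 0.63, "ry": -0.19, "rz": 0.25, "gripper": 0},
    {"dx": 27, "dy": -49, "dz": -111, "rx": 0.74, "ry": -0.21, "rz": 0.29, "gripper": 0},
    {"dx": 33, "dy": -50, "dz": -128, "rx": 0.84, "ry": -0.24, "rz": 0.33, "gripper": 0}
  ]
}}

```text
t: 2.77
eef_pos: [0.5331, 0.2133, 0.3292]
ee_rot: [-2.687, 1.181, -1.814]
force: [-1.0, -0.1, -0.0]
width: 0.0874
gripper_force: 0.0
```

{"fn": "jog_arm", "kwargs": {
  "targets": [
    {"dx": 2, "dy": -15, "dz": -12, "rx": 0.1, "ry": -0.02, "rz": 0.04, "gripper": 0},
    {"dx": 7, "dy": -30, "dz": -26, "rx": 0.21, "ry": -0.03, "rz": 0.09, "gripper": 0},
    {"dx": 14, "dy": -44, "dz": -43, "rx": 0.31, "ry": -0.04, "rz": 0.14, "gripper": 0},
    {"dx": 23, "dy": -56, "dz": -61, "rx": 0.41, "ry": -0.04, "rz": 0.19, "gripper": 0},
    {"dx": 36, "dy": -67, "dz": -80, "rx": 0.51, "ry": -0.04, "rz": 0.24, "gripper": 0},
    {"dx": 51, "dy": -75, "dz": -100, "rx": 0.61, "ry": -0.04, "rz": 0.3, "gripper": 0},
    {"dx": 68, "dy": -80, "dz": -122, "rx": 0.71, "ry": -0.04, "rz": 0.35, "gripper": 0},
    {"dx": 87, "dy": -82, "dz": -143, "rx": 0.81, "ry": -0.03, "rz": 0.41, "gripper": 0}
  ]
}}

```text
t: 3.43
eef_pos: [0.4989, 0.0306, 0.3102]
ee_rot: [-3.136, 1.328, -3.129]
force: [-0.6, -0.5, 0.9]
width: 0.0874
gripper_force: 0.0
```

```bash
python3 - <<'E'
from station import arm
from h import *
s=arm.get_state();print(s['t'],s['q'].round(3),s['eef_pos'],s['ee_rot'])
f=arm.grab_frame("wrist"); np.savez("w1.npz",**f); cv2.imwrite("pics/w1.png",f["frame"][:,:,::-1]); print(f["fx"],f["view"].round(3).tolist())
E
```

```text
3.4333 [-0.374 -0.402 -0.827 -1.972 -0.403  0.53 ] [0.49893064 0.0305975  0.31018063] [-3.13592973  1.32839921 -3.1288863 ]
300.66595068241844 [[-0.006, 1.0, -0.002, -0.027], [-0.059, 0.001, 0.998, -0.249], [0.998, 0.006, 0.059, -0.344], [0.0, 0.0, 0.0, 1.0]]
```

View pics/w1.png

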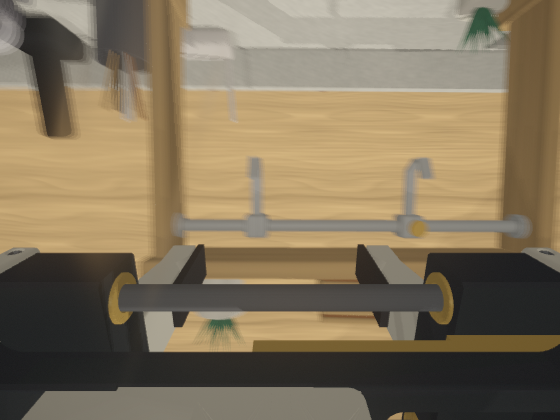

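The wrist view is upside down, so image right is +y. It shows the loose hook at column 256 (strap rows 158–215) and the fixed hook at column 409 (yellow screw), both hanging from the rail at row 225. I'll measure the hooks by depth.

```bash
cat > hooks.py <<'E'
from h import *
def hooks(f):
    p=pts(f); a=p.reshape(-1,3)
    k=(a[:,0]>.61)&(a[:,0]<.70)&(a[:,2]>.20)&(a[:,2]<.335)&(a[:,1]>-.06)&(a[:,1]<.29); a=a[k]
    r=a[(a[:,2]>.303)&(a[:,2]<.325)]; print("rail front x/z",np.median(r,0).round(4),len(r),"slope dx/dy",np.polyfit(r[:,1],r[:,0],1)[0].round(4))
    s=a[(a[:,2]<.295)]; 
    h,e=np.histogram(s[:,1],bins=np.arange(-.06,.29,.003)); print([(round(e[i],3),int(n)) for i,n in enumerate(h) if n])
    return s
if __name__=="__main__":
    f=dict(np.load("w1.npz")); s=hooks(f)
    for lo,hi in((-.06,.08),(.12,.25)):
        t=s[(s[:,1]>lo)&(s[:,1]<hi)]
        for z in np.arange(.225,.295,.01):
            b=t[abs(t[:,2]-z)<.005]
            if len(b)>3: print(round(z,3),len(b),np.percentile(b[:,1],[3,50,97]).round(4),np.percentile(b[:,0],[5,50,95]).round(4))
E
python3 hooks.py
```

```text
rail front x/z [0.6741 0.117  0.3111] 3880 slope dx/dy -0.0162
[(np.float64(0.0), 65), (np.float64(0.003), 157), (np.float64(0.006), 131), (np.float64(0.009), 170), (np.float64(0.012), 82), (np.float64(0.177), 120), (np.float64(0.18), 234), (np.float64(0.183), 184), (np.float64(0.186), 184), (np.float64(0.189), 164), (np.float64(0.192), 4)]
0.235 50 [0.0018 0.0082 0.0135] [0.6459 0.6469 0.6487]
0.245 132 [0.002  0.0084 0.0134] [0.6415 0.6439 0.6745]
0.255 124 [0.0015 0.0076 0.013 ] [0.6383 0.6403 0.6787]
0.265 90 [0.0024 0.0077 0.013 ] [0.6772 0.6784 0.6797]
0.275 90 [0.0024 0.0076 0.0129] [0.6778 0.679  0.6801]
0.285 80 [0.0023 0.0076 0.0129] [0.678  0.6792 0.6805]
0.235 88 [0.1792 0.1818 0.1907] [0.6436 0.6457 0.6625]
0.245 240 [0.1795 0.184  0.1908] [0.6395 0.6441 0.6757]
0.255 212 [0.1793 0.1848 0.1912] [0.6365 0.6429 0.6776]
0.265 94 [0.1797 0.1852 0.1916] [0.6756 0.6765 0.6792]
0.275 105 [0.1796 0.1853 0.1916] [0.6758 0.6769 0.6788]
0.285 92 [0.1798 0.1849 0.1911] [0.676  0.6773 0.6796]
```

```bash
cat >> kin.py <<'E'
def cur():
    from station import arm
    s=arm.get_state(); return s['q'],s['eef_pos'],E(s['ee_rot']),s
def line(pa,Ra,pb,Rb,N):
    w=Ro.from_matrix(Ra.T@Rb).as_rotvec()
    return [(pa+(pb-pa)*t,Ra@Ro.from_rotvec(w*t).as_matrix()) for t in np.arange(1,N+1)/N]
def check(q,poses):
    m=0
    for i,(p,R) in enumerate(poses):
        s=ik(p,R,q)
        if not s: print("IK fail at",i,p.round(3)); return q
        m=np.maximum(m,abs(s[0]-q)); q=s[0]
    print("ok end q",q.round(2),"max step",m.round(2),"zmin",min(corners(*t)[:,2].min() for t in poses).round(3)); return q
E
cat > t3.py <<'E'
from kin import *
q,p,R,s=cur(); T=pose(.016,.25,-1)
a=np.array((.57,.008,.268)); b=np.array((.636,.0076,.252))
J=line(p,R,a,T,5)+line(a,T,b,T,5)+[(b,T)]*6
check(q,J); report(p,R,J,5); blocks(p,R,J)
c=b+Z(.016)@[0,.038,0]; print(c); check(ik(b,T)[0],line(b,T,c,T,8))
E
python3 t3.py
```

```text
ok end q [-0.53  0.11 -0.83 -2.37 -0.81  1.13] max step [0.07 0.07 0.01 0.05 0.09 0.09] zmin 0.225
[0.57 0.01 0.27] [ 0.97  0.02 -0.25] xmax 0.59 zmin 0.24 y -0.09..0.10
[0.64 0.01 0.25] [ 0.97  0.02 -0.25] xmax 0.66 zmin 0.23 y -0.09..0.10
[0.64 0.01 0.25] [ 0.97  0.02 -0.25] xmax 0.66 zmin 0.23 y -0.09..0.10
max [0.01730658 0.20888335]
[{"dx": 4, "dy": -4, "dz": 16, "rx": -0.00, "ry": 0.00, "rz": -0.00, "gripper": 0}, {"dx": 8, "dy": -8, "dz": 33, "rx": -0.01, "ry": 0.00, "rz": -0.00, "gripper": 0}, {"dx": 12, "dy": -13, "dz": 49, "rx": -0.01, "ry": 0.00, "rz": -0.00, "gripper": 0}, {"dx": 16, "dy": -17, "dz": 65, "rx": -0.01, "ry": 0.00, "rz": -0.00, "gripper": 0}, {"dx": 20, "dy": -21, "dz": 81, "rx": -0.02, "ry": 0.00, "rz": -0.01, "gripper": 0}, {"dx": 20, "dy": -21, "dz": 95, "rx": -0.02, "ry": 0.00, "rz": -0.01, "gripper": 0}, {"dx": 20, "dy": -21, "dz": 109, "rx": -0.02, "ry": 0.00, "rz": -0.01, "gripper": 0}, {"dx": 20, "dy": -21, "dz": 122, "rx": -0.02, "ry": 0.00, "rz": -0.01, "gripper": 0}]
[{"dx": 0, "dy": 0, "dz": 14, "rx": 0.00, "ry": 0.00, "rz": 0.00, "gripper": 0}, {"dx": 0, "dy": -1, "dz": 27, "rx": 0.00, "ry": 0.00, "rz": 0.00, "gripper": 0}, {"dx": 0, "dy": -1, "dz": 27, "rx": 0.00, "ry": 0.00, "rz": 0.00, "gripper": 0}, {"dx": 0, "dy": -1, "dz": 27, "rx": 0.00, "ry": 0.00, "rz": 0.00, "gripper": 0}, {"dx": 0, "dy": -1, "dz": 27, "rx": 0.00, "ry": 0.00, "rz": 0.00, "gripper": 0}, {"dx": 0, "dy": -1, "dz": 27, "rx": 0.00, "ry": 0.00, "rz": 0.00, "gripper": 0}, {"dx": 0, "dy": -1, "dz": 27, "rx": 0.00, "ry": 0.00, "rz": 0.00, "gripper": 0}, {"dx": 0, "dy": -1, "dz": 27, "rx": 0.00, "ry": 0.00, "rz": 0.00, "gripper": 0}]
[0.63539203 0.04559514 0.252     ]
ok end q [-0.45  0.12 -0.88 -2.51 -0.83  1.23] max step [0.01 0.   0.01 0.02 0.   0.01] zmin 0.225
```

{"fn": "jog_arm", "kwargs": {
  "targets": [
    {"dx": 5, "dy": -5, "dz": 20, "rx": 0, "ry": 0, "rz": 0, "gripper": 0.3},
    {"dx": 10, "dy": -10, "dz": 40, "rx": -0.01, "ry": 0, "rz": 0, "gripper": 0.3},
    {"dx": 15, "dy": -16, "dz": 60, "rx": -0.01, "ry": 0, "rz": 0, "gripper": 0.3},
    {"dx": 20, "dy": -21, "dz": 80, "rx": -0.02, "ry": 0, "rz": -0.01, "gripper": 0.3},
    {"dx": 20, "dy": -21, "dz": 100, "rx": -0.02, "ry": 0, "rz": -0.01, "gripper": 0.3},
    {"dx": 20, "dy": -22, "dz": 120, "rx": -0.02, "ry": 0, "rz": -0.01, "gripper": 0.3},
    {"dx": 20, "dy": -22, "dz": 136, "rx": -0.02, "ry": 0, "rz": -0.01, "gripper": 0.3},
    {"dx": 20, "dy": -22, "dz": 149, "rx": -0.02, "ry": 0, "rz": -0.01, "gripper": 0.3}
  ]
}}

```text
t: 4.15
eef_pos: [0.6413, 0.0109, 0.2547]
ee_rot: [-3.116, 1.327, -3.082]
force: [0.4, -1.1, 0.3]
width: 0.0615
gripper_force: 0.0
```

{"fn": "jog_arm", "kwargs": {
  "targets": [
    {"dx": 0, "dy": 0, "dz": 0, "rx": 0, "ry": 0, "rz": 0, "gripper": 0.5},
    {"dx": 0, "dy": 0, "dz": 0, "rx": 0, "ry": 0, "rz": 0, "gripper": 0.7},
    {"dx": 0, "dy": 0, "dz": 0, "rx": 0, "ry": 0, "rz": 0, "gripper": 1},
    {"dx": 0, "dy": 0, "dz": 0, "rx": 0, "ry": 0, "rz": 0, "gripper": 1},
    {"dx": 0, "dy": 0, "dz": 0, "rx": 0, "ry": 0, "rz": 0, "gripper": 1},
    {"dx": 0, "dy": 0, "dz": 0, "rx": 0, "ry": 0, "rz": 0, "gripper": 1},
    {"dx": 0, "dy": 0, "dz": 0, "rx": 0, "ry": 0, "rz": 0, "gripper": 1},
    {"dx": 0, "dy": 0, "dz": 0, "rx": 0, "ry": 0, "rz": 0, "gripper": 1}
  ],
  "force": 10
}}

```text
t: 4.82
eef_pos: [0.6401, 0.011, 0.2565]
ee_rot: [-3.11, 1.33, -3.078]
force: [-0.8, -3.4, 1.8]
width: 0.0133
gripper_force: 1.4
```

{"fn": "jog_arm", "kwargs": {
  "targets": [
    {"dx": 0, "dy": 0, "dz": 0, "rx": 0, "ry": 0, "rz": 0, "gripper": 1},
    {"dx": 0, "dy": 0, "dz": 0, "rx": 0, "ry": 0, "rz": 0, "gripper": 1},
    {"dx": 0, "dy": 5, "dz": 0, "rx": 0, "ry": 0, "rz": 0, "gripper": 1},
    {"dx": 0, "dy": 10, "dz": 0, "rx": 0, "ry": 0, "rz": 0, "gripper": 1},
    {"dx": 0, "dy": 15, "dz": 0, "rx": 0, "ry": 0, "rz": 0, "gripper": 1},
    {"dx": 0, "dy": 20, "dz": 0, "rx": 0, "ry": 0, "rz": 0, "gripper": 1},
    {"dx": 0, "dy": 20, "dz": 0, "rx": 0, "ry": 0, "rz": 0, "gripper": 1},
    {"dx": 0, "dy": 20, "dz": 0, "rx": 0, "ry": 0, "rz": 0, "gripper": 1}
  ]
}}

```text
t: 5.48
eef_pos: [0.6397, 0.0319, 0.2564]
ee_rot: [-3.112, 1.33, -3.078]
force: [2.2, 1.3, 3.0]
width: 0.0109
gripper_force: 10.0
```

```bash
python3 - <<'E'
from kin import *
from h import *
from station import arm
q,p,R,s=cur(); print(q.round(3),p,R.round(3).tolist(),s['force'],s['width'],s['gripper_force'])
f=arm.grab_frame("wrist"); np.savez("w2.npz",**f); cv2.imwrite("pics/w2.png",f["frame"][:,:,::-1])
a=pts(f).reshape(-1,3); 
for lo,hi in((-.03,.09),(.15,.23)):
    t=a[(a[:,0]>.62)&(a[:,0]<.70)&(a[:,2]>.23)&(a[:,2]<.30)&(a[:,1]>lo)&(a[:,1]<hi)]
    for z in np.arange(.235,.30,.01):
        b=t[(abs(t[:,2]-z)<.005)&(t[:,0]>.67)]
        if len(b)>3: print(round(z,3),len(b),np.percentile(b[:,1],[3,50,97]).round(4),np.percentile(b[:,0],[5,50,95]).round(4))
E
```

```text
[-0.482  0.113 -0.839 -2.425 -0.817  1.175] [0.63972002 0.03192769 0.25640927] [[-0.238, -0.035, 0.971], [-0.015, 0.999, 0.033], [-0.971, -0.007, -0.238]] [2.15953149 1.33619388 2.95082724] 0.01088948486880101 10.000721365213394
0.265 57 [0.0277 0.0334 0.0383] [0.6775 0.6784 0.6794]
0.275 222 [0.0277 0.0327 0.0384] [0.6774 0.6786 0.6797]
0.285 46 [0.0271 0.0328 0.0384] [0.6782 0.6789 0.6798]
0.295 21 [0.0265 0.0326 0.0391] [0.6701 0.6707 0.6715]
0.245 149 [0.1793 0.1811 0.1913] [0.6704 0.6744 0.6787]
0.255 283 [0.1794 0.1846 0.1917] [0.675  0.6762 0.6788]
0.265 281 [0.1797 0.1845 0.1916] [0.6755 0.6766 0.6796]
0.275 267 [0.1797 0.1845 0.1915] [0.6758 0.6769 0.6801]
0.285 59 [0.1798 0.1842 0.1916] [0.676  0.6774 0.68  ]
```

View pics/w2.png

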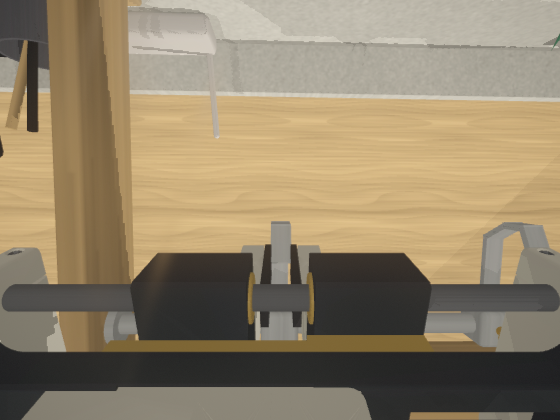

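The fingers hold the loose hook's strap at column 281. The hooks are now 152.5 mm apart, so it needs 12.5 mm more.

{"fn": "jog_arm", "kwargs": {
  "targets": [
    {"dx": 0, "dy": 5, "dz": 0, "rx": 0, "ry": 0, "rz": 0, "gripper": 1},
    {"dx": 0, "dy": 10, "dz": 0, "rx": 0, "ry": 0, "rz": 0, "gripper": 1},
    {"dx": 0, "dy": 12.5, "dz": 0, "rx": 0, "ry": 0, "rz": 0, "gripper": 1},
    {"dx": 0, "dy": 12.5, "dz": 0, "rx": 0, "ry": 0, "rz": 0, "gripper": 1},
    {"dx": 0, "dy": 12.5, "dz": 0, "rx": 0, "ry": 0, "rz": 0, "gripper": 1},
    {"dx": 0, "dy": 12.5, "dz": 0, "rx": 0, "ry": 0, "rz": 0, "gripper": 0.7},
    {"dx": 0, "dy": 12.5, "dz": 0, "rx": 0, "ry": 0, "rz": 0, "gripper": 0.6},
    {"dx": 0, "dy": 12.5, "dz": 0, "rx": 0, "ry": 0, "rz": 0, "gripper": 0.5}
  ]
}}

```text
t: 6.2
eef_pos: [0.6379, 0.0444, 0.2541]
ee_rot: [-3.114, 1.326, -3.08]
force: [0.2, 0.2, -0.1]
width: 0.0251
gripper_force: 0.0
```

{"fn": "jog_arm", "kwargs": {
  "targets": [
    {"dx": 0, "dy": 0, "dz": -10, "rx": 0, "ry": 0, "rz": 0, "gripper": 0.5},
    {"dx": 0, "dy": 0, "dz": -35, "rx": 0, "ry": 0, "rz": 0, "gripper": 0.5},
    {"dx": 0, "dy": 0, "dz": -65, "rx": 0, "ry": 0, "rz": 0, "gripper": 0.5},
    {"dx": 0, "dy": 0, "dz": -95, "rx": 0, "ry": 0, "rz": 0, "gripper": 0.5},
    {"dx": 0, "dy": 0, "dz": -120, "rx": 0, "ry": 0, "rz": 0, "gripper": 0.5},
    {"dx": 0, "dy": 0, "dz": -140, "rx": 0, "ry": 0, "rz": 0, "gripper": 0.5},
    {"dx": 0, "dy": 0, "dz": -140, "rx": 0, "ry": 0, "rz": 0, "gripper": 0.5},
    {"dx": 0, "dy": 0, "dz": -140, "rx": 0, "ry": 0, "rz": 0, "gripper": 0.5}
  ]
}}

```text
t: 6.87
eef_pos: [0.5018, 0.0398, 0.2906]
ee_rot: [-3.099, 1.332, -3.065]
force: [-0.0, -0.1, 0.4]
width: 0.044
gripper_force: 0.0
```

```bash
cat > meas.py <<'E'
from kin import *
from h import *
from station import arm
q,p,R,s=cur(); print(s['t'],q.round(3),p,s['ee_rot'],s['width'])
f=arm.grab_frame("wrist"); np.savez("w3.npz",**f)
a=pts(f).reshape(-1,3); Y=[]
for lo,hi in((.0,.09),(.15,.23)):
    t=a[(a[:,0]>.67)&(a[:,0]<.70)&(a[:,2]>.262)&(a[:,2]<.29)&(a[:,1]>lo)&(a[:,1]<hi)]
    y=np.percentile(t[:,1],[3,97]); Y.append(y.mean()); print(len(t),y.round(4),np.median(t[:,0]).round(4))
print("spacing",(Y[1]-Y[0])*1e3)
E
python3 meas.py
```

```text
6.8667 [-0.474 -0.336 -0.884 -2.044 -0.558  0.684] [0.50175056 0.0398361  0.29057224] [-3.09854222  1.33193318 -3.06540203] 0.04396836737788269
238 [0.0396 0.0502] 0.6784
267 [0.1798 0.1916] 0.6769
spacing 140.85438129894263
```

```bash
cat > t4.py <<'E'
from kin import *
rel=.45; q,p,R,s=cur()
G=np.array((.5319,-.352,.101)); T=pose(-.2,.349+rel,-1); tz=T[:,2]; g=G-.003*tz
pre=g-.11*tz
H=pose(.016,rel,-1); M=np.array((.656,.1153,.24-.098))-.003*H[:,2]
for nm,P,r in (("pre",pre,T),("g",g,T),("lift",g+[-.02,.004,.06],T),("hang",M,H),("hangup",M+[0,0,.025],H),("front",M+[-.08,0,.025],H)):
    print(nm,P.round(3),[x.round(2).tolist() for x in ik(P,r,n=25)])
qp=ik(pre,T,n=25)[0]; J=jpath(q,qp,24); print("stp",abs(qp-q)/24); report(p,R,J,4); blocks(p,R,J,.32)
check(qp,line(pre,T,g,T,8))
E
python3 t4.py
```

```text
pre [ 0.455 -0.336  0.182] [[-0.53, -0.03, -0.58, -0.7, -0.35, -0.66]]
g [ 0.53  -0.352  0.103] [[-0.58, 0.21, -0.45, -1.01, -0.31, -0.31]]
lift [ 0.51  -0.348  0.163] [[-0.49, 0.08, -0.51, -0.73, -0.3, -0.65]]
hang [0.653 0.115 0.143] [[-0.24, 0.33, -0.93, -2.82, -0.83, 1.47]]
hangup [0.653 0.115 0.168] [[-0.24, 0.25, -0.9, -2.79, -0.72, 1.41]]
front [0.573 0.115 0.168] []
stp [0.00219597 0.01274097 0.01271702 0.05589038 0.00852397 0.05601175]
[0.49 0.   0.25] [ 0.94  0.06 -0.35] xmax 0.51 zmin 0.22 y -0.11..0.10
[ 0.48 -0.05  0.21] [ 0.89  0.06 -0.45] xmax 0.50 zmin 0.19 y -0.16..0.05
[ 0.46 -0.11  0.18] [ 0.84  0.03 -0.54] xmax 0.48 zmin 0.17 y -0.22..-0.01
[ 0.45 -0.18  0.17] [ 0.78 -0.01 -0.62] xmax 0.48 zmin 0.15 y -0.28..-0.08
[ 0.45 -0.26  0.17] [ 0.73 -0.07 -0.68] xmax 0.48 zmin 0.15 y -0.36..-0.14
[ 0.45 -0.34  0.18] [ 0.68 -0.14 -0.72] xmax 0.48 zmin 0.17 y -0.43..-0.21
max [0.0198957 1.7935714]
[{"dx": 12, "dy": -8, "dz": 0, "rx": -0.01, "ry": 0.03, "rz": 0.01, "gripper": 0.32}, {"dx": 24, "dy": -16, "dz": -1, "rx": -0.02, "ry": 0.06, "rz": 0.02, "gripper": 0.32}, {"dx": 
[... 1295 characters left out ...]
: 0, "dy": -38, "dz": -1, "rx": 0.03, "ry": 0.04, "rz": 0.01, "gripper": 0.32}, {"dx": -2, "dy": -57, "dz": -1, "rx": 0.05, "ry": 0.06, "rz": 0.02, "gripper": 0.32}, {"dx": -4, "dy": -76, "dz": -2, "rx": 0.07, "ry": 0.07, "rz": 0.02, "gripper": 0.32}, {"dx": -8, "dy": -96, "dz": -3, "rx": 0.09, "ry": 0.09, "rz": 0.03, "gripper": 0.32}, {"dx": -12, "dy": -115, "dz": -3, "rx": 0.10, "ry": 0.10, "rz": 0.03, "gripper": 0.32}, {"dx": -17, "dy": -134, "dz": -4, "rx": 0.12, "ry": 0.11, "rz": 0.04, "gripper": 0.32}, {"dx": -23, "dy": -153, "dz": -5, "rx": 0.14, "ry": 0.12, "rz": 0.04, "gripper": 0.32}]
ok end q [-0.58  0.21 -0.45 -1.01 -0.31 -0.31] max step [0.01 0.03 0.02 0.04 0.01 0.04] zmin 0.087
```

```bash
cat > t5.py <<'E'
from kin import *
for rel in (.45,.52,.6):
  H=pose(.016,rel,-1); M=np.array((.656,.1153,.24-.098))-.003*H[:,2]
  q0=ik(M+[0,0,.025],H,n=25)[0]; print(rel,q0.round(2),[x.round(2).tolist() for x in ik(M,H,q0)])
  for dx in (-.02,-.03,-.04,-.06):
    o=[]
    for dz in (.02,.03,.05,.08,.12):
      s=ik(M+[dx,0,dz],H,q0); o.append(s[0].round(2)[[2,3,4]].tolist() if s else None)
    print(dx,o)
E
python3 t5.py
```

```text
0.45 [-0.24  0.25 -0.9  -2.79 -0.72  1.41] [[-0.24, 0.33, -0.93, -2.82, -0.83, 1.47]]
-0.02 [[-0.94, -2.79, -0.76], [-0.93, -2.77, -0.71], [-0.89, -2.74, -0.61], [-0.82, -2.66, -0.46], [-0.69, -2.48, -0.24]]
-0.03 [[-0.96, -2.78, -0.77], [-0.94, -2.76, -0.72], [-0.9, -2.73, -0.61], [-0.83, -2.65, -0.46], [-0.7, -2.47, -0.23]]
-0.04 [[-0.98, -2.77, -0.78], [-0.96, -2.76, -0.72], [-0.92, -2.72, -0.62], [-0.84, -2.64, -0.46], [-0.71, -2.45, -0.22]]
-0.06 [[-1.02, -2.75, -0.79], [-1.0, -2.74, -0.74], [-0.95, -2.69, -0.62], [-0.87, -2.61, -0.45], [-0.72, -2.41, -0.2]]
0.52 [-0.21  0.19 -0.82 -2.74 -0.52  1.33] [[-0.22, 0.27, -0.87, -2.79, -0.63, 1.4]]
-0.02 [[-0.87, -2.74, -0.56], [-0.84, -2.71, -0.51], [-0.79, -2.65, -0.4], [-0.69, -2.49, -0.23], None]
-0.03 [[-0.88, -2.73, -0.56], [-0.86, -2.7, -0.51], [-0.81, -2.64, -0.4], [-0.7, -2.48, -0.23], None]
-0.04 [[-0.9, -2.72, -0.57], [-0.88, -2.69, -0.51], [-0.82, -2.63, -0.4], [-0.71, -2.47, -0.22], None]
-0.06 [[-0.94, -2.7, -0.57], [-0.91, -2.67, -0.52], [-0.85, -2.6, -0.4], [-0.74, -2.43, -0.21], None]
0.6 [-0.16  0.15 -0.69 -2.58 -0.27  1.13] [[-0.19, 0.21, -0.77, -2.7, -0.41, 1.28]]
-0.02 [[-0.75, -2.6, -0.31], [-0.71, -2.54, -0.25], None, None, None]
-0.03 [[-0.76, -2.6, -0.31], [-0.72, -2.53, -0.25], [-0.57, -2.18, -0.01], None, None]
-0.04 [[-0.78, -2.59, -0.32], [-0.74, -2.53, -0.25], [-0.6, -2.22, -0.03], None, None]
-0.06 [[-0.81, -2.57, -0.32], [-0.77, -2.51, -0.25], [-0.63, -2.21, -0.03], None, None]
```

{"fn": "jog_arm", "kwargs": {
  "targets": [
    {"dx": 12, "dy": -8, "dz": 0, "rx": -0.01, "ry": 0.03, "rz": 0.01, "gripper": 0.32},
    {"dx": 24, "dy": -16, "dz": -1, "rx": -0.02, "ry": 0.06, "rz": 0.02, "gripper": 0.32},
    {"dx": 36, "dy": -26, "dz": -2, "rx": -0.02, "ry": 0.09, "rz": 0.03, "gripper": 0.32},
    {"dx": 47, "dy": -36, "dz": -3, "rx": -0.03, "ry": 0.12, "rz": 0.03, "gripper": 0.32},
    {"dx": 58, "dy": -47, "dz": -4, "rx": -0.03, "ry": 0.14, "rz": 0.04, "gripper": 0.32},
    {"dx": 68, "dy": -60, "dz": -6, "rx": -0.03, "ry": 0.17, "rz": 0.05, "gripper": 0.32},
    {"dx": 78, "dy": -73, "dz": -7, "rx": -0.03, "ry": 0.2, "rz": 0.06, "gripper": 0.32},
    {"dx": 87, "dy": -86, "dz": -9, "rx": -0.02, "ry": 0.23, "rz": 0.07, "gripper": 0.32}
  ]
}}

```text
t: 7.58
eef_pos: [0.4762, -0.0491, 0.2051]
ee_rot: [2.995, 1.089, 3.038]
force: [0.4, 0.8, -0.7]
width: 0.0594
gripper_force: 0.0
```

{"fn": "jog_arm", "kwargs": {
  "targets": [
    {"dx": 8, "dy": -15, "dz": 0, "rx": 0, "ry": 0.03, "rz": 0.01, "gripper": 0.32},
    {"dx": 14, "dy": -31, "dz": -1, "rx": 0.01, "ry": 0.05, "rz": 0.02, "gripper": 0.32},
    {"dx": 21, "dy": -47, "dz": -2, "rx": 0.02, "ry": 0.08, "rz": 0.02, "gripper": 0.32},
    {"dx": 26, "dy": -64, "dz": -3, "rx": 0.03, "ry": 0.1, "rz": 0.03, "gripper": 0.32},
    {"dx": 31, "dy": -81, "dz": -5, "rx": 0.04, "ry": 0.13, "rz": 0.04, "gripper": 0.32},
    {"dx": 34, "dy": -99, "dz": -6, "rx": 0.05, "ry": 0.15, "rz": 0.04, "gripper": 0.32},
    {"dx": 37, "dy": -117, "dz": -8, "rx": 0.06, "ry": 0.17, "rz": 0.05, "gripper": 0.32},
    {"dx": 39, "dy": -135, "dz": -10, "rx": 0.08, "ry": 0.2, "rz": 0.05, "gripper": 0.32}
  ]
}}

```text
t: 8.25
eef_pos: [0.4528, -0.1825, 0.1657]
ee_rot: [3.036, 0.884, 2.992]
force: [-1.0, -0.8, -0.6]
width: 0.0597
gripper_force: 0.0
```

{"fn": "jog_arm", "kwargs": {
  "targets": [
    {"dx": 0, "dy": -19, "dz": 0, "rx": 0.02, "ry": 0.02, "rz": 0.01, "gripper": 0.32},
    {"dx": 0, "dy": -38, "dz": -1, "rx": 0.03, "ry": 0.04, "rz": 0.01, "gripper": 0.32},
    {"dx": -2, "dy": -57, "dz": -1, "rx": 0.05, "ry": 0.06, "rz": 0.02, "gripper": 0.32},
    {"dx": -4, "dy": -76, "dz": -2, "rx": 0.07, "ry": 0.07, "rz": 0.02, "gripper": 0.32},
    {"dx": -8, "dy": -96, "dz": -3, "rx": 0.09, "ry": 0.09, "rz": 0.03, "gripper": 0.32},
    {"dx": -12, "dy": -115, "dz": -3, "rx": 0.1, "ry": 0.1, "rz": 0.03, "gripper": 0.32},
    {"dx": -17, "dy": -134, "dz": -4, "rx": 0.12, "ry": 0.11, "rz": 0.04, "gripper": 0.32},
    {"dx": -23, "dy": -153, "dz": -5, "rx": 0.14, "ry": 0.12, "rz": 0.04, "gripper": 0.32}
  ]
}}

```text
t: 8.92
eef_pos: [0.4535, -0.3367, 0.1772]
ee_rot: [3.141, 0.763, 2.943]
force: [0.1, 0.5, 0.0]
width: 0.0594
gripper_force: 0.0
```

```bash
python3 - <<'E'
from kin import *
from h import *
from station import arm
q,p,R,s=cur(); print(s['t'],q.round(3),p,R[:,2],s['width'])
f=arm.grab_frame("wrist"); np.savez("w4.npz",**f); cv2.imwrite("pics/w4.png",f["frame"][:,:,::-1])
E
```

```text
8.9167 [-0.53  -0.019 -0.578 -0.704 -0.357 -0.654] [ 0.4534939  -0.33672972  0.17724694] [ 0.67778685 -0.13532297 -0.72269819] 0.05940441527390875
```

View pics/w4.png

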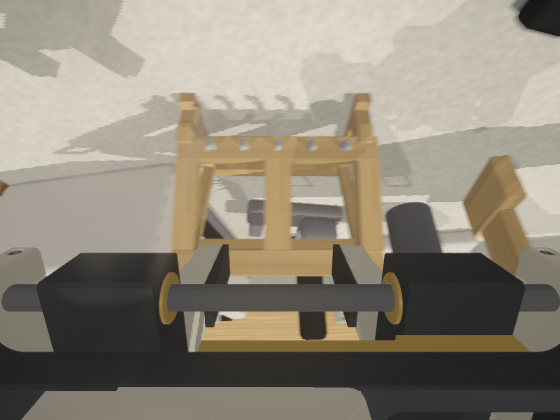

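The rack is centred ahead (upside-down view): the middle stile is at column 278, rows 160–240, and the five pegs are at row 145. I'll measure the rack's plane and middle stile from here.

```bash
python3 - <<'E'
from kin import *
from rack import *
f=dict(np.load("w4.npz"))
n,y,z,c,q,bn,N=rack(f,(170,390,130,250),(.03,.2))
print("tilt",np.degrees(np.arcsin(-n[2])),"yaw",np.arctan2(n[1],n[0]),bn,N,"c",c)
print([np.percentile(q[:,k],[.5,2,50,98,99.5])*1e3 for k in(0,1)])
v=c+ -0*z
# middle stile: band between window rows
h,e=np.histogram(q[:,1],bins=np.arange(-.08,.08,.005)); print(list(zip((e*1e3).round().tolist(),h.tolist())))
for lo in (-.03,-.02,-.01,0,.01):
    b=q[(q[:,1]>lo)&(q[:,1]<lo+.01)&(abs(q[:,0])<.03)]; print(lo,len(b),np.percentile(b[:,0],[2,98]).round(4) if len(b) else "")
E
```

```text
tilt 20.043676262583826 yaw -0.20187756591257497 9974 13417 c [ 0.51652205 -0.35354232  0.08068581]
[array([-90.91225763, -89.56762191,   1.36430149,  93.65203639,
        94.98808747]), array([-45.26688642, -44.48856816,  -6.2855916 ,  58.83603382,
        59.72583041])]
[(-80.0, 0), (-75.0, 0), (-70.0, 0), (-65.0, 0), (-60.0, 0), (-55.0, 4), (-50.0, 91), (-45.0, 669), (-40.0, 666), (-35.0, 859), (-30.0, 1028), (-25.0, 742), (-20.0, 348), (-15.0, 361), (-10.0, 361), (-5.0, 348), (0.0, 334), (5.0, 372), (10.0, 340), (15.0, 349), (20.0, 389), (25.0, 338), (30.0, 401), (35.0, 347), (40.0, 391), (45.0, 381), (50.0, 376), (55.0, 565), (60.0, 0), (65.0, 0), (70.0, 0)]
-0.03 577 [-0.0286  0.0283]
-0.02 272 [-0.008   0.0152]
-0.01 252 [-0.0079  0.0142]
0 249 [-0.0078  0.0123]
0.01 240 [-0.0078  0.0123]
```

{"fn": "jog_arm", "kwargs": {
  "targets": [
    {"dx": -2, "dy": -2, "dz": 20, "rx": 0, "ry": 0, "rz": 0, "gripper": 0.32},
    {"dx": -3, "dy": -2, "dz": 40, "rx": 0, "ry": 0, "rz": 0, "gripper": 0.32},
    {"dx": -3, "dy": -2, "dz": 60, "rx": 0, "ry": 0, "rz": 0, "gripper": 0.32},
    {"dx": -3, "dy": -2, "dz": 78, "rx": 0, "ry": 0, "rz": 0, "gripper": 0.32},
    {"dx": -3, "dy": -2, "dz": 93, "rx": 0, "ry": 0, "rz": 0, "gripper": 0.32},
    {"dx": -3, "dy": -2, "dz": 103, "rx": 0, "ry": 0, "rz": 0, "gripper": 0.32},
    {"dx": -3, "dy": -2, "dz": 108, "rx": 0, "ry": 0, "rz": 0, "gripper": 0.32},
    {"dx": -3, "dy": -2, "dz": 108, "rx": 0, "ry": 0, "rz": 0, "gripper": 0.32}
  ]
}}

```text
t: 9.63
eef_pos: [0.5289, -0.3528, 0.1011]
ee_rot: [3.14, 0.764, 2.944]
force: [-0.2, 0.2, 0.1]
width: 0.0592
gripper_force: 0.0
```

{"fn": "jog_arm", "kwargs": {
  "targets": [
    {"dx": 0, "dy": 0, "dz": 0, "rx": 0, "ry": 0, "rz": 0, "gripper": 0.6},
    {"dx": 0, "dy": 0, "dz": 0, "rx": 0, "ry": 0, "rz": 0, "gripper": 1},
    {"dx": 0, "dy": 0, "dz": 0, "rx": 0, "ry": 0, "rz": 0, "gripper": 1},
    {"dx": 0, "dy": 0, "dz": 0, "rx": 0, "ry": 0, "rz": 0, "gripper": 1},
    {"dx": 0, "dy": 0, "dz": 0, "rx": 0, "ry": 0, "rz": 0, "gripper": 1},
    {"dx": 0, "dy": 0, "dz": 0, "rx": 0, "ry": 0, "rz": 0, "gripper": 1},
    {"dx": 0, "dy": 0, "dz": 0, "rx": 0, "ry": 0, "rz": 0, "gripper": 1},
    {"dx": 0, "dy": 0, "dz": 0, "rx": 0, "ry": 0, "rz": 0, "gripper": 1}
  ],
  "force": 35
}}

```text
t: 10.3
eef_pos: [0.5294, -0.353, 0.1049]
ee_rot: [-3.14, 0.769, 2.947]
force: [-2.2, 1.7, 5.8]
width: 0.0232
gripper_force: 35.0
```

```bash
python3 - <<'E'
from kin import *
from h import *
from station import arm
q,p,R,s=cur(); print(s['t'],q.round(3),p,R[:,2],s['width'],s['force'],s['gripper_force'])
E
```

```text
10.3 [-0.573  0.212 -0.452 -0.989 -0.311 -0.326] [ 0.52942102 -0.35301185  0.10488022] [ 0.68184143 -0.1363729  -0.71867566] 0.02322891948654395 [-2.16120876  1.68442874  5.80574962] 35.005162954330444
```

```bash
cat > t6.py <<'E'
from kin import *
q,p,R,s=cur()
Rr=pose(-.202,.35,1); Rr=np.c_[Rr[:,2],np.cross(Rr[:,0],Rr[:,2]),Rr[:,0]]  # rack axes x(back) y z
G=np.array((.531,-.3535,.1025))
Rel=Rr.T@R; off=Rr.T@(p-G); print("off mm",off*1e3,"rel z",Rel[:,2])
np.savez("rel.npz",Rel=Rel,off=off)
RH=Z(.016)
def tool(Gp,Rk): return Gp+Rk@off,Rk@Rel
def rk(yaw,lean): return Z(yaw)@Y(lean)
zr=Rr[:,2]
a=(p+.016*zr,R); b=(p+.016*zr+np.array([-.03,.006,.06]),R)
J=line(p,R,*a,4)+line(*a,*b,4)
q1=check(q,J)
c=tool(np.array((.50,-.16,.24)),rk(-.1,.25)); S=tool(np.array((.601,.1155,.197)),RH)
qc=ik(*c,q1); print(qc); qS=ik(*S,n=30); print(qS)
qc=qc[0];qS=qS[0]
J2=jpath(q1,qc,16)+jpath(qc,qS,16)
report(p,R,J+J2,2)
for pp,RR in J2[1::2]:
    Rk=RR@Rel.T; g=pp-Rk@off
    cs=np.array([g+Rk@np.array(v) for v in [(x,y,z) for x in(-.033,.007) for y in(-.095,.095) for z in(-.068,.103)]])
    print("rack",cs.min(0).round(2),cs.max(0).round(2))
blocks(p,R,J+J2,1)
E
python3 t6.py
```

```text
off mm [-2.36126838  0.16143918  1.67190978] rel z [ 0.89961395  0.00319714 -0.43667439]
ok end q [-0.47  0.05 -0.52 -0.66 -0.31 -0.73] max step [0.02 0.04 0.02 0.06 0.01 0.08] zmin 0.093
[]
[array([-0.25657973,  0.07394755, -0.92275842, -2.67717627, -0.57958137,
        1.30063934])]Traceback (most recent call last):
  File "t6.py", line 16, in <module>
    qc=qc[0];qS=qS[0]
       ~~^^^
IndexError: list index out of range
```

```bash
python3 - <<'E'
s=open('t6.py').read()
i=s.index("c=tool"); j=s.index("report(")
s=s[:i]+'''S=tool(np.array((.601,.1155,.197)),RH)
qS=ik(*S,n=30)[0]
via=q1+(qS-q1)*.5+np.array([0,-.12,.02,0,0,0])
J2=jpath(q1,via,16)+jpath(via,qS,16); print("st",abs(qS-via).max()/16)
'''+s[j:]
open('t6.py','w').write(s)
E
python3 t6.py
```

```text
off mm [-2.36126838  0.16143918  1.67190978] rel z [ 0.89961395  0.00319714 -0.43667439]
ok end q [-0.47  0.05 -0.52 -0.66 -0.31 -0.73] max step [0.02 0.04 0.02 0.06 0.01 0.08] zmin 0.093
st 0.06355677330122823
[ 0.53 -0.35  0.11] [ 0.68 -0.14 -0.72] xmax 0.56 zmin 0.10 y -0.45..-0.23
[ 0.53 -0.35  0.12] [ 0.68 -0.14 -0.72] xmax 0.56 zmin 0.10 y -0.45..-0.23
[ 0.52 -0.35  0.15] [ 0.68 -0.14 -0.72] xmax 0.55 zmin 0.13 y -0.45..-0.22
[ 0.5  -0.35  0.18] [ 0.68 -0.14 -0.72] xmax 0.53 zmin 0.16 y -0.44..-0.22
[ 0.5  -0.3   0.17] [ 0.7  -0.09 -0.71] xmax 0.53 zmin 0.15 y -0.40..-0.18
[ 0.5  -0.26  0.16] [ 0.72 -0.05 -0.7 ] xmax 0.53 zmin 0.14 y -0.36..-0.15
[ 0.5  -0.21  0.15] [ 0.74 -0.   -0.68] xmax 0.53 zmin 0.13 y -0.31..-0.11
[ 0.51 -0.17  0.15] [ 0.76  0.04 -0.65] xmax 0.53 zmin 0.13 y -0.28..-0.07
[ 0.51 -0.13  0.15] [ 0.78  0.07 -0.62] xmax 0.53 zmin 0.13 y -0.24..-0.03
[ 0.52 -0.08  0.15] [ 0.8   0.1  -0.59] xmax 0.54 zmin 0.14 y -0.20..0.01
[ 0.53 -0.05  0.16] [ 0.83  0.12 -0.55] xmax 0.55 zmin 0.15 y -0.17..0.05
[ 0.53 -0.01  0.18] [ 0.85  0.14 -0.51] xmax 0.56 zmin 0.16 y -0.1
[... 3950 characters left out ...]
": -0.01, "gripper": 1}]
[{"dx": -4, "dy": 7, "dz": 4, "rx": 0.01, "ry": -0.01, "rz": -0.00, "gripper": 1}, {"dx": -8, "dy": 13, "dz": 8, "rx": 0.02, "ry": -0.01, "rz": -0.01, "gripper": 1}, {"dx": -12, "dy": 17, "dz": 12, "rx": 0.03, "ry": -0.02, "rz": -0.01, "gripper": 1}, {"dx": -16, "dy": 20, "dz": 16, "rx": 0.05, "ry": -0.02, "rz": -0.02, "gripper": 1}, {"dx": -20, "dy": 21, "dz": 20, "rx": 0.06, "ry": -0.02, "rz": -0.02, "gripper": 1}, {"dx": -23, "dy": 22, "dz": 23, "rx": 0.08, "ry": -0.02, "rz": -0.03, "gripper": 1}, {"dx": -26, "dy": 21, "dz": 27, "rx": 0.10, "ry": -0.02, "rz": -0.03, "gripper": 1}, {"dx": -29, "dy": 18, "dz": 30, "rx": 0.12, "ry": -0.02, "rz": -0.04, "gripper": 1}]
```

```bash
python3 - <<'E'
s=open('t6.py').read()
s=s.replace("[-.03,.006,.06]","[-.035,.007,.07]")
i=s.index("via="); 
s=s[:i]+'''
def ext(J):
    o=[]
    for pp,RR in J:
        Rk=RR@Rel.T; g=pp-Rk@off
        cs=np.array([g+Rk@np.array(v) for v in [(x,y,z) for x in(-.033,.007) for y in(-.095,.095) for z in(-.068,.103)]]); o.append(np.r_[cs.min(0),cs.max(0)])
    return np.array(o)
best=None
for d2 in np.arange(-.4,.11,.05):
  for d3 in np.arange(-.1,.41,.05):
    for d1 in (-.05,0,.05):
      via=q1+(qS-q1)*.5+np.array([d1,d2,d3,0,0,0]); J2=jpath(q1,via,16)+jpath(via,qS,16); e=ext(J2)
      if e[:,3].max()>.612: continue
      m=e[(e[:,1]<.09)&(e[:,4]>-.09)]
      sc=m[:,2].min()+.5*min(m[:,0].min(),.5)
      if best is None or sc>best[0]: best=(sc,J2,d1,d2,d3,e)
print(best[0],best[2:5]); J2=best[1]; print(best[5][1::3].round(3))
report(p,R,J+J2,40); blocks(p,R,J+J2,1)
'''
open('t6.py','w').write(s)
E
python3 t6.py
```

```text
off mm [-2.36126838  0.16143918  1.67190978] rel z [ 0.89961395  0.00319714 -0.43667439]
ok end q [-0.46  0.03 -0.53 -0.62 -0.32 -0.78] max step [0.02 0.04 0.02 0.07 0.01 0.09] zmin 0.093
0.37365917435753215 (0.05, np.float64(-0.35000000000000003), np.float64(0.1))
[[ 0.442 -0.404  0.126  0.558 -0.2    0.304]
 [ 0.465 -0.333  0.14   0.554 -0.135  0.32 ]
 [ 0.49  -0.263  0.164  0.551 -0.068  0.343]
 [ 0.502 -0.195  0.199  0.559 -0.     0.373]
 [ 0.496 -0.13   0.239  0.58   0.064  0.416]
 [ 0.492 -0.074  0.257  0.594  0.12   0.438]
 [ 0.501 -0.036  0.227  0.6    0.163  0.403]
 [ 0.513 -0.007  0.199  0.604  0.195  0.378]
 [ 0.528  0.013  0.175  0.608  0.214  0.356]
 [ 0.547  0.022  0.153  0.611  0.219  0.331]
 [ 0.566  0.02   0.129  0.61   0.211  0.3  ]]
[0.6  0.12 0.2 ] [ 0.9   0.02 -0.44] xmax 0.62 zmin 0.18 y 0.01..0.21
max [0.02668339 2.61501256]
[{"dx": -4, "dy": 0, "dz": -2, "rx": 0.00, "ry": 0.00, "rz": 0.00, "gripper": 1}, {"dx": -7, "dy": 0, "dz": -3, "rx": 0.00, "ry": 0.00, "rz": 0.00, "gripper": 1}, {"dx": -11, "dy": 0, "dz": -5, "rx": 0.00, "ry": 0.00, "rz": 0.00, "gripper":
[... 2429 characters left out ...]
: -0.01, "ry": 0.06, "rz": 0.07, "gripper": 1}]
[{"dx": 6, "dy": 6, "dz": 6, "rx": 0.01, "ry": 0.01, "rz": 0.01, "gripper": 1}, {"dx": 12, "dy": 10, "dz": 12, "rx": 0.02, "ry": 0.02, "rz": 0.01, "gripper": 1}, {"dx": 19, "dy": 12, "dz": 19, "rx": 0.04, "ry": 0.03, "rz": 0.02, "gripper": 1}, {"dx": 25, "dy": 14, "dz": 25, "rx": 0.05, "ry": 0.05, "rz": 0.02, "gripper": 1}, {"dx": 32, "dy": 14, "dz": 30, "rx": 0.07, "ry": 0.07, "rz": 0.02, "gripper": 1}, {"dx": 39, "dy": 12, "dz": 36, "rx": 0.09, "ry": 0.08, "rz": 0.02, "gripper": 1}, {"dx": 47, "dy": 10, "dz": 41, "rx": 0.11, "ry": 0.10, "rz": 0.02, "gripper": 1}, {"dx": 56, "dy": 6, "dz": 46, "rx": 0.13, "ry": 0.13, "rz": 0.02, "gripper": 1}]
```

{"fn": "jog_arm", "kwargs": {
  "targets": [
    {"dx": -4, "dy": 0, "dz": -2, "rx": 0, "ry": 0, "rz": 0, "gripper": 1},
    {"dx": -7, "dy": 0, "dz": -3, "rx": 0, "ry": 0, "rz": 0, "gripper": 1},
    {"dx": -11, "dy": 0, "dz": -5, "rx": 0, "ry": 0, "rz": 0, "gripper": 1},
    {"dx": -14, "dy": 0, "dz": -7, "rx": 0, "ry": 0, "rz": 0, "gripper": 1},
    {"dx": -20, "dy": 0, "dz": -26, "rx": 0, "ry": 0, "rz": 0, "gripper": 1},
    {"dx": -26, "dy": 0, "dz": -45, "rx": 0, "ry": 0, "rz": 0, "gripper": 1},
    {"dx": -32, "dy": 0, "dz": -63, "rx": 0, "ry": 0, "rz": 0, "gripper": 1},
    {"dx": -37, "dy": 0, "dz": -82, "rx": 0, "ry": 0, "rz": 0, "gripper": 1}
  ]
}}

```text
t: 10.97
eef_pos: [0.4992, -0.3466, 0.1893]
ee_rot: [-3.141, 0.767, 2.946]
force: [-0.1, -0.5, -2.5]
width: 0.0233
gripper_force: 35.0
```

{"fn": "jog_arm", "kwargs": {
  "targets": [
    {"dx": -1, "dy": 22, "dz": -3, "rx": -0.02, "ry": -0.02, "rz": -0.01, "gripper": 1},
    {"dx": -2, "dy": 45, "dz": -7, "rx": -0.05, "ry": -0.05, "rz": -0.03, "gripper": 1},
    {"dx": -5, "dy": 68, "dz": -11, "rx": -0.07, "ry": -0.07, "rz": -0.04, "gripper": 1},
    {"dx": -8, "dy": 91, "dz": -15, "rx": -0.09, "ry": -0.1, "rz": -0.06, "gripper": 1},
    {"dx": -12, "dy": 114, "dz": -20, "rx": -0.12, "ry": -0.13, "rz": -0.07, "gripper": 1},
    {"dx": -16, "dy": 138, "dz": -25, "rx": -0.14, "ry": -0.16, "rz": -0.09, "gripper": 1},
    {"dx": -21, "dy": 161, "dz": -31, "rx": -0.16, "ry": -0.19, "rz": -0.1, "gripper": 1},
    {"dx": -27, "dy": 185, "dz": -38, "rx": -0.18, "ry": -0.23, "rz": -0.11, "gripper": 1}
  ]
}}

```text
t: 11.63
eef_pos: [0.5287, -0.163, 0.235]
ee_rot: [3.091, 1.002, 3.112]
force: [-0.0, 0.5, -3.5]
width: 0.0235
gripper_force: 35.0
```

{"fn": "jog_arm", "kwargs": {
  "targets": [
    {"dx": -10, "dy": 23, "dz": -1, "rx": -0.02, "ry": -0.03, "rz": -0.02, "gripper": 1},
    {"dx": -22, "dy": 46, "dz": -4, "rx": -0.04, "ry": -0.07, "rz": -0.03, "gripper": 1},
    {"dx": -34, "dy": 69, "dz": -6, "rx": -0.05, "ry": -0.11, "rz": -0.05, "gripper": 1},
    {"dx": -47, "dy": 91, "dz": -10, "rx": -0.07, "ry": -0.15, "rz": -0.06, "gripper": 1},
    {"dx": -60, "dy": 113, "dz": -15, "rx": -0.08, "ry": -0.19, "rz": -0.08, "gripper": 1},
    {"dx": -74, "dy": 135, "dz": -20, "rx": -0.09, "ry": -0.23, "rz": -0.09, "gripper": 1},
    {"dx": -89, "dy": 156, "dz": -27, "rx": -0.1, "ry": -0.27, "rz": -0.11, "gripper": 1},
    {"dx": -105, "dy": 176, "dz": -34, "rx": -0.11, "ry": -0.31, "rz": -0.12, "gripper": 1}
  ]
}}

```text
t: 12.3
eef_pos: [0.554, 0.01, 0.3465]
ee_rot: [-2.991, 1.309, -2.834]
force: [0.5, 0.1, -2.6]
width: 0.023
gripper_force: 35.0
```

{"fn": "jog_arm", "kwargs": {
  "targets": [
    {"dx": 11, "dy": 16, "dz": 8, "rx": -0.01, "ry": 0.01, "rz": 0.01, "gripper": 1},
    {"dx": 21, "dy": 30, "dz": 15, "rx": -0.02, "ry": 0.02, "rz": 0.02, "gripper": 1},
    {"dx": 29, "dy": 44, "dz": 22, "rx": -0.02, "ry": 0.02, "rz": 0.03, "gripper": 1},
    {"dx": 38, "dy": 56, "dz": 29, "rx": -0.02, "ry": 0.03, "rz": 0.04, "gripper": 1},
    {"dx": 45, "dy": 68, "dz": 36, "rx": -0.02, "ry": 0.04, "rz": 0.05, "gripper": 1},
    {"dx": 52, "dy": 78, "dz": 42, "rx": -0.02, "ry": 0.05, "rz": 0.06, "gripper": 1},
    {"dx": 58, "dy": 86, "dz": 48, "rx": -0.01, "ry": 0.05, "rz": 0.06, "gripper": 1},
    {"dx": 65, "dy": 94, "dz": 54, "rx": -0.01, "ry": 0.06, "rz": 0.07, "gripper": 1}
  ]
}}

```text
t: 12.97
eef_pos: [0.5746, 0.1051, 0.2651]
ee_rot: [3.043, 1.248, -3.085]
force: [0.8, -0.7, -3.6]
width: 0.0236
gripper_force: 35.0
```

```bash
python3 - <<'E'
from kin import *
from rack import *
from station import arm
q,p,R,s=cur(); print(s['t'],q.round(3),p,R[:,2],s['width'],s['force'])
f=arm.grab_frame("wrist"); np.savez("w5.npz",**f); cv2.imwrite("pics/w5.png",f["frame"][:,:,::-1])
E
```

```text
12.9667 [-0.292 -0.105 -0.784 -2.182 -0.531  0.802] [0.57455717 0.10505604 0.26510657] [ 0.93685445  0.15134986 -0.31527283] 0.023629674380114964 [ 0.80213588 -0.6901623  -3.62775547]
```

View pics/w5.png

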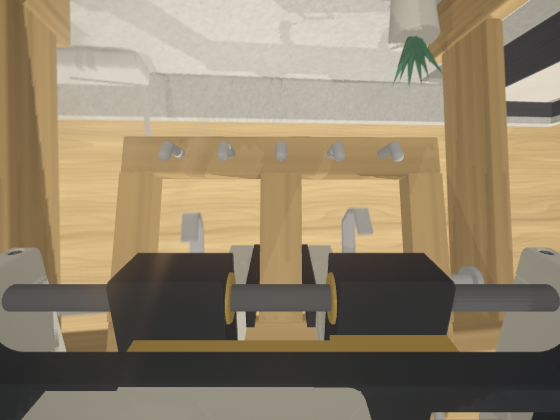

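The rack is held square: its lower rail with pegs is at rows 137–175, the middle stile at columns 261–301. Both hook tips show at columns 192 and 357. I'll measure the rack relative to the tool from this image.

```bash
cat > held.py <<'E'
from kin import *
from h import *
def held(f,p,R,win=(105,455,130,250)):
    """rack pose in tool frame from its front face"""
    P=(pts(f)-p)@R; rl=np.load("rel.npz"); Rk=rl['Rel'].T; g=-rl['Rel'].T@rl['off']  # rack axes in tool, grip pt in tool
    v,u=np.mgrid[:420,:560]
    w=(u>win[0])&(u<win[1])&(v>win[2])&(v<win[3])&oak(f)
    a=(P[w]-g)@Rk            # expected-rack coords, origin at grip
    a=a[(abs(a[:,0]+.007)<.012)&(abs(a[:,1])<.11)&(abs(a[:,2])<.09)]
    A=a
    for t in (.008,.004,.003):
        c=np.linalg.lstsq(np.c_[A[:,1:],np.ones(len(A))],A[:,0],rcond=None)[0]
        r=a[:,0]-np.c_[a[:,1:],np.ones(len(a))]@c; A=a[abs(r)<t]
    print("n",len(A),"x=%.4f*y+%.4f*z+%.2fmm"%(c[0],c[1],c[2]*1e3))
    lo=A[A[:,2]<-.046]; print("bottom z by y", [(yy,round(float(np.percentile(lo[abs(lo[:,1]-yy)<.02][:,2],1))*1e3,1)) for yy in(-.07,-.035,0,.035,.07)])
    print("ends y",(np.percentile(lo[:,1],[.5,99.5])*1e3).round(1))
    m=A[(A[:,2]>-.035)&(A[:,2]<-.02)&(abs(A[:,1])<.025)]; print("mid stile y",(np.percentile(m[:,1],[2,98])*1e3).round(1))
    return c
if __name__=="__main__":
    q,p,R,s=cur(); held(dict(np.load("w5.npz")),p,R)
E
python3 held.py
```

```text
n 19380 x=-0.0009*y+-0.0007*z+-5.46mm
bottom z by y [(-0.07, -70.0), (-0.035, -69.6), (0, -69.9), (0.035, -70.2), (0.07, -70.5)]
ends y [-93.8  93. ]
mid stile y [-12.   11.6]
```

```bash
cat > t7.py <<'E'
from kin import *
rl=np.load("rel.npz"); np.savez("rel2.npz",Rel=rl['Rel'],off=rl['off']-np.array([.0015,-.0003,-.002]))
rl=np.load("rel2.npz"); Rel,off=rl['Rel'],rl['off']
q,p,R,s=cur(); RH=Z(.013)
def tool(dx,dz): G=np.array((.656,.1153,.142))+RH@[dx,0,dz]; return G+RH@off,RH@Rel
a=tool(-.058,.05);b=tool(-.045,.025);c=tool(0,.025)
J=line(p,R,*a,8)+line(*a,*b,3)+line(*b,*c,5)
check(q,J); report(p,R,J,4); blocks(p,R,J,1); print(a[0],b[0],c[0])
E
python3 t7.py
```

```text
ok end q [-0.23  0.24 -0.89 -2.79 -0.7   1.41] max step [0.01 0.04 0.02 0.07 0.05 0.07] zmin 0.154
[0.58 0.11 0.23] [ 0.92  0.08 -0.38] xmax 0.61 zmin 0.21 y -0.00..0.20
[0.59 0.11 0.2 ] [ 0.9   0.01 -0.44] xmax 0.62 zmin 0.18 y 0.01..0.21
[0.62 0.12 0.17] [ 0.9   0.01 -0.44] xmax 0.64 zmin 0.15 y 0.01..0.21
[0.65 0.12 0.17] [ 0.9   0.01 -0.44] xmax 0.67 zmin 0.15 y 0.02..0.21
max [0.00939267 1.32703233]
[{"dx": 7, "dy": 1, "dz": 5, "rx": 0.02, "ry": 0.02, "rz": 0.00, "gripper": 1}, {"dx": 14, "dy": 1, "dz": 10, "rx": 0.03, "ry": 0.03, "rz": 0.00, "gripper": 1}, {"dx": 22, "dy": 2, "dz": 15, "rx": 0.05, "ry": 0.05, "rz": 0.01, "gripper": 1}, {"dx": 29, "dy": 2, "dz": 21, "rx": 0.07, "ry": 0.06, "rz": 0.01, "gripper": 1}, {"dx": 36, "dy": 3, "dz": 26, "rx": 0.08, "ry": 0.08, "rz": 0.01, "gripper": 1}, {"dx": 43, "dy": 3, "dz": 31, "rx": 0.10, "ry": 0.09, "rz": 0.01, "gripper": 1}, {"dx": 50, "dy": 4, "dz": 36, "rx": 0.12, "ry": 0.11, "rz": 0.01, "gripper": 1}, {"dx": 57, "dy": 4, "dz": 41, "rx": 0.14, "ry": 0.13, "rz": 0.02, "gripper": 1}]
[{"dx": 6, "dy": 0, "dz": 8, "rx": 0.00, "ry": 0.00, "rz": 0.00, "gripper": 1}, {"dx": 11, "dy": 0, "dz": 15, "rx": 0.00, "ry": 0.00, "rz": 0.00, "gripper": 1}, {"dx": 17, "dy": 0, "dz": 23, "rx": 0.00, "ry": 0.00, "rz": 0.00, "gripper": 1}, {"dx": 13, "dy": 0, "dz": 31, "rx": 0.00, "ry": 0.00, "rz": 0.00, "gripper": 1}, {"dx": 9, "dy": 0, "dz": 39, "rx": 0.00, "ry": 0.00, "rz": 0.00, "gripper": 1}, {"dx": 5, "dy": 0, "dz": 47, "rx": 0.00, "ry": 0.00, "rz": 0.00, "gripper": 1}, {"dx": 1, "dy": 0, "dz": 55, "rx": 0.00, "ry": 0.00, "rz": 0.00, "gripper": 1}, {"dx": -3, "dy": 0, "dz": 63, "rx": 0.00, "ry": 0.00, "rz": 0.00, "gripper": 1}]
[0.59413796 0.11495723 0.19567191] [0.60713686 0.11512622 0.17067191] [0.65213306 0.11571121 0.17067191]
```

{"fn": "jog_arm", "kwargs": {
  "targets": [
    {"dx": 9, "dy": 1, "dz": 7, "rx": 0.02, "ry": 0.02, "rz": 0, "gripper": 1},
    {"dx": 19, "dy": 1, "dz": 14, "rx": 0.05, "ry": 0.04, "rz": 0, "gripper": 1},
    {"dx": 28, "dy": 2, "dz": 20, "rx": 0.07, "ry": 0.06, "rz": 0.01, "gripper": 1},
    {"dx": 38, "dy": 3, "dz": 27, "rx": 0.09, "ry": 0.08, "rz": 0.01, "gripper": 1},
    {"dx": 48, "dy": 3, "dz": 34, "rx": 0.12, "ry": 0.11, "rz": 0.02, "gripper": 1},
    {"dx": 57, "dy": 4, "dz": 41, "rx": 0.14, "ry": 0.13, "rz": 0.02, "gripper": 1},
    {"dx": 57, "dy": 4, "dz": 41, "rx": 0.14, "ry": 0.13, "rz": 0.02, "gripper": 1},
    {"dx": 57, "dy": 4, "dz": 41, "rx": 0.14, "ry": 0.13, "rz": 0.02, "gripper": 1}
  ]
}}

```text
t: 13.68
eef_pos: [0.5942, 0.1145, 0.1982]
ee_rot: [-3.14, 1.117, -3.125]
force: [-0.3, 0.3, -2.7]
width: 0.0233
gripper_force: 35.0
```

```bash
cat > t8.py <<'E'
from kin import *
from h import *
from station import arm
rl=np.load("rel2.npz"); Rel,off=rl['Rel'],rl['off']
q,p,R,s=cur(); RH=Z(.013); Rk=R@Rel.T; G=p-Rk@off
e=Ro.from_matrix(RH.T@Rk).as_rotvec(); seat=np.array((.656,.1153,.142))
d=RH.T@(G-seat)*1e3
print(s['t'],"rack rot err",e.round(4),"grip rel to hung pose mm",d.round(1),"F",s['force'].round(1),s['width'].round(4))
print("tool axes in shelf (cols)",(RH.T@R).round(3).tolist())
print("fix rot (tool)",Ro.from_matrix(R.T@(RH@Rel)).as_rotvec().round(3))
T=RH@Rel
for dx,dz in((-.045,.025),(0,.025),(0,0)):
    t=seat+RH@[dx,0,dz]+RH@off; print((dx,dz),"tool shift mm",(R.T@(t-p)*1e3).round(1))
E
python3 t8.py
```

```text
Traceback (most recent call last):
  File "t8.py", line 8, in <module>
    print(s['t'],"rack rot err",e.round(4),"grip rel to hung pose mm",d.round(1),"F",s['force'].round(1),s['width'].round(4))
                                                                                                         ^^^^^^^^^^^^^^^^
AttributeError: 'float' object has no attribute 'round'
```

```bash
sed -i "s/s\['width'\].round(4)/s['width']/" t8.py; python3 t8.py; python3 - <<'E'
from station import arm
from held import *
q,p,R,s=cur()
f=arm.grab_frame("wrist"); np.savez("w6.npz",**f); cv2.imwrite("pics/w6.png",f["frame"][:,:,::-1]); held(f,p,R)
E
```

```text
13.6833 rack rot err [ 0.0024  0.0021 -0.0036] grip rel to hung pose mm [-58.   -0.5  52.5] F [-0.3  0.3 -2.7] 0.023285570025903698
tool axes in shelf (cols) [[-0.439, -0.002, 0.899], [-0.001, 1.0, 0.001], [-0.899, -0.001, -0.439]]
fix rot (tool) [-0.002 -0.002 -0.004]
(-0.045, 0.025) tool shift mm [19.1  0.5 23.7]
(0, 0.025) tool shift mm [-0.7  0.4 64.1]
(0, 0) tool shift mm [21.8  0.4 75.1]
n 19191 x=-0.0001*y+0.0024*z+-5.80mm
bottom z by y [(-0.07, -71.5), (-0.035, -71.7), (0, -72.0), (0.035, -72.2), (0.07, -71.9)]
ends y [-93.   93.7]
mid stile y [-11.3  12.2]
```

View pics/w6.png

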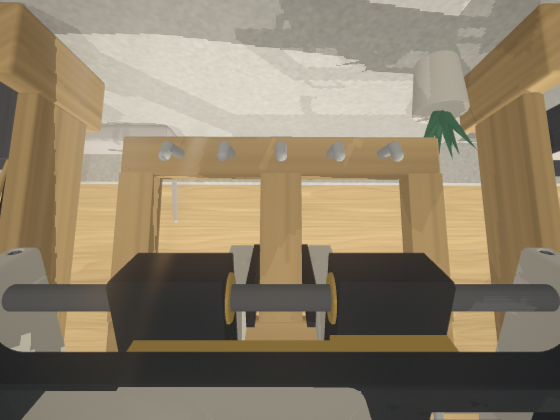

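{"fn": "jog_arm", "kwargs": {
  "targets": [
    {"dx": 6, "dy": 0, "dz": 8, "rx": 0, "ry": 0, "rz": 0, "gripper": 1},
    {"dx": 12, "dy": 0, "dz": 16, "rx": 0, "ry": 0, "rz": 0, "gripper": 1},
    {"dx": 18, "dy": 0.5, "dz": 23, "rx": 0, "ry": 0, "rz": 0, "gripper": 1},
    {"dx": 18, "dy": 0.5, "dz": 23, "rx": 0, "ry": 0, "rz": 0, "gripper": 1},
    {"dx": 14, "dy": 0.5, "dz": 31, "rx": 0, "ry": 0, "rz": 0, "gripper": 1},
    {"dx": 11, "dy": 0.5, "dz": 38, "rx": 0, "ry": 0, "rz": 0, "gripper": 1},
    {"dx": 11, "dy": 0.5, "dz": 38, "rx": 0, "ry": 0, "rz": 0, "gripper": 1},
    {"dx": 11, "dy": 0.5, "dz": 38, "rx": 0, "ry": 0, "rz": 0, "gripper": 1}
  ]
}}

```text
t: 14.4
eef_pos: [0.6252, 0.1148, 0.1742]
ee_rot: [-3.136, 1.121, -3.123]
force: [-0.7, 0.3, -2.4]
width: 0.0232
gripper_force: 35.0
```

```bash
python3 t8.py; python3 - <<'E'
from station import arm
from h import *
f=arm.grab_frame("scene"); t=arm.grab_frame("top")
a=f["frame"][130:400,150:420,::-1]; b=t["frame"][100:220,100:330,::-1]
cv2.imwrite("pics/m1.png",np.hstack([cv2.resize(a,(400,400)),cv2.resize(b,(400,400))]))
E
```

```text
14.4 rack rot err [ 0.001  -0.0025 -0.0046] grip rel to hung pose mm [-26.9  -0.6  28.5] F [-0.7  0.3 -2.4] 0.023154808340658254
tool axes in shelf (cols) [[-0.434, -0.001, 0.901], [-0.002, 1.0, -0.0], [-0.901, -0.002, -0.434]]
fix rot (tool) [-0.004  0.002 -0.003]
(-0.045, 0.025) tool shift mm [ 11.    0.6 -14.8]
(0, 0.025) tool shift mm [-8.5  0.6 25.8]
(0, 0) tool shift mm [14.   0.6 36.6]
```

{"fn": "jog_arm", "kwargs": {
  "targets": [
    {"dx": 2, "dy": 0.5, "dz": 1, "rx": 0, "ry": 0, "rz": 0, "gripper": 1},
    {"dx": 0, "dy": 0.5, "dz": 6, "rx": 0, "ry": 0, "rz": 0, "gripper": 1},
    {"dx": -2, "dy": 0.5, "dz": 10, "rx": 0, "ry": 0, "rz": 0, "gripper": 1},
    {"dx": -4, "dy": 0.5, "dz": 14, "rx": 0, "ry": 0, "rz": 0, "gripper": 1},
    {"dx": -6, "dy": 0.5, "dz": 18, "rx": 0, "ry": 0, "rz": 0, "gripper": 1},
    {"dx": -8, "dy": 0.5, "dz": 22, "rx": 0, "ry": 0, "rz": 0, "gripper": 1},
    {"dx": -9, "dy": 0.5, "dz": 25.5, "rx": 0, "ry": 0, "rz": 0, "gripper": 1},
    {"dx": -9, "dy": 0.5, "dz": 25.5, "rx": 0, "ry": 0, "rz": 0, "gripper": 1}
  ]
}}

```text
t: 15.17
eef_pos: [0.6522, 0.1155, 0.1701]
ee_rot: [-3.137, 1.12, -3.125]
force: [0.4, 0.4, -2.5]
width: 0.0231
gripper_force: 35.0
```

```bash
python3 t8.py; python3 - <<'E'
from station import arm
from h import *
f=arm.grab_frame("scene"); t=arm.grab_frame("top"); w=arm.grab_frame("wrist")
a=f["frame"][130:400,150:420,::-1]; b=w["frame"][:,:,::-1]
cv2.imwrite("pics/m2.png",np.hstack([cv2.resize(a,(400,400)),cv2.resize(b,(400,300)) if 0 else cv2.resize(b,(400,400))]))
E
```

```text
15.1667 rack rot err [ 0.0014 -0.0009 -0.0052] grip rel to hung pose mm [ 0.1 -0.3 24.4] F [ 0.4  0.4 -2.5] 0.0230885191888576
tool axes in shelf (cols) [[-0.436, 0.0, 0.9], [-0.002, 1.0, -0.001], [-0.9, -0.002, -0.436]]
fix rot (tool) [-0.004  0.001 -0.004]
(-0.045, 0.025) tool shift mm [ 19.1   0.2 -40.8]
(0, 0.025) tool shift mm [-0.5  0.2 -0.3]
(0, 0) tool shift mm [22.   0.3 10.6]
```

{"fn": "jog_arm", "kwargs": {
  "targets": [
    {"dx": 3, "dy": 0, "dz": 1.5, "rx": 0, "ry": 0, "rz": 0, "gripper": 1},
    {"dx": 6, "dy": 0, "dz": 3, "rx": 0, "ry": 0, "rz": 0, "gripper": 1},
    {"dx": 9, "dy": 0, "dz": 4.5, "rx": 0, "ry": 0, "rz": 0, "gripper": 1},
    {"dx": 12, "dy": 0, "dz": 6, "rx": 0, "ry": 0, "rz": 0, "gripper": 1},
    {"dx": 15, "dy": 0, "dz": 7.5, "rx": 0, "ry": 0, "rz": 0, "gripper": 1},
    {"dx": 17, "dy": 0, "dz": 8, "rx": 0, "ry": 0, "rz": 0, "gripper": 1},
    {"dx": 17, "dy": 0, "dz": 8, "rx": 0, "ry": 0, "rz": 0, "gripper": 1},
    {"dx": 17, "dy": 0, "dz": 8, "rx": 0, "ry": 0, "rz": 0, "gripper": 1}
  ]
}}

```text
t: 15.98
eef_pos: [0.651, 0.1155, 0.1507]
ee_rot: [-3.138, 1.119, -3.125]
force: [-0.3, 0.1, -2.4]
width: 0.0234
gripper_force: 35.0
```

```bash
python3 t8.py; python3 - <<'E'
from station import arm
from h import *
f=arm.grab_frame("scene"); w=arm.grab_frame("wrist")
a=f["frame"][130:400,150:420,::-1]; b=w["frame"][:,:,::-1]
cv2.imwrite("pics/m3.png",np.hstack([cv2.resize(a,(400,400)),cv2.resize(b,(400,400))]))
E
```

```text
15.9833 rack rot err [ 0.0016  0.0003 -0.0052] grip rel to hung pose mm [-1.1 -0.2  5.1] F [-0.3  0.1 -2.4] 0.023393519919896705
tool axes in shelf (cols) [[-0.437, 0.0, 0.899], [-0.001, 1.0, -0.001], [-0.899, -0.002, -0.437]]
fix rot (tool) [-0.004 -0.    -0.004]
(-0.045, 0.025) tool shift mm [  1.2   0.1 -48.2]
(0, 0.025) tool shift mm [-18.4   0.1  -7.7]
(0, 0) tool shift mm [4.  0.2 3.2]
```

View pics/m3.png

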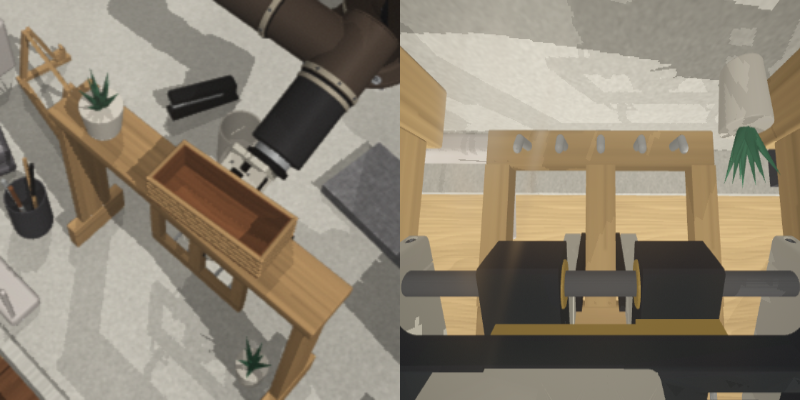

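Nothing has touched yet, and the rack is about 5 mm above its seats. I'll lower it gently to contact.

{"fn": "jog_arm", "kwargs": {
  "targets": [
    {"dx": 1, "dy": 0, "dz": 1.5, "rx": 0, "ry": 0, "rz": 0, "gripper": 1},
    {"dx": 2, "dy": 0, "dz": 2, "rx": 0, "ry": 0, "rz": 0, "gripper": 1},
    {"dx": 3, "dy": 0, "dz": 2.5, "rx": 0, "ry": 0, "rz": 0, "gripper": 1},
    {"dx": 3, "dy": 0, "dz": 2.5, "rx": 0, "ry": 0, "rz": 0, "gripper": 1},
    {"dx": 3, "dy": 0, "dz": 2.5, "rx": 0, "ry": 0, "rz": 0, "gripper": 1},
    {"dx": 3, "dy": 0, "dz": 2.5, "rx": 0, "ry": 0, "rz": 0, "gripper": 1},
    {"dx": 3, "dy": 0, "dz": 2.5, "rx": 0, "ry": 0, "rz": 0, "gripper": 1},
    {"dx": 3, "dy": 0, "dz": 2.5, "rx": 0, "ry": 0, "rz": 0, "gripper": 1}
  ]
}}

```text
t: 16.75
eef_pos: [0.6525, 0.1155, 0.1482]
ee_rot: [-3.137, 1.121, -3.124]
force: [0.0, 0.1, 2.4]
width: 0.0231
gripper_force: 35.0
```

{"fn": "jog_arm", "kwargs": {
  "targets": [
    {"dx": 1, "dy": 0, "dz": 0.5, "rx": 0, "ry": 0, "rz": 0, "gripper": 1},
    {"dx": 1, "dy": 0, "dz": 0.5, "rx": 0, "ry": 0, "rz": 0, "gripper": 1},
    {"dx": 1, "dy": 0, "dz": 0.5, "rx": 0, "ry": 0, "rz": 0, "gripper": 1},
    {"dx": 2, "dy": 0, "dz": 1, "rx": 0, "ry": 0, "rz": 0, "gripper": 1},
    {"dx": 2, "dy": 0, "dz": 1, "rx": 0, "ry": 0, "rz": 0, "gripper": 1},
    {"dx": 2, "dy": 0, "dz": 1, "rx": 0, "ry": 0, "rz": 0, "gripper": 1},
    {"dx": 2, "dy": 0, "dz": 1, "rx": 0, "ry": 0, "rz": 0, "gripper": 1},
    {"dx": 2, "dy": 0, "dz": 1, "rx": 0, "ry": 0, "rz": 0, "gripper": 1}
  ]
}}

```text
t: 17.42
eef_pos: [0.6538, 0.1155, 0.1479]
ee_rot: [-3.136, 1.126, -3.123]
force: [-0.6, 0.9, 8.6]
width: 0.0235
gripper_force: 35.0
```

```bash
python3 t8.py; python3 -c "
from station import arm
print(arm.get_state()['moment'])"
```

```text
17.4167 rack rot err [ 0.0008 -0.007  -0.0047] grip rel to hung pose mm [ 1.7 -0.3  2.3] F [-0.6  0.9  8.6] 0.023471524124159718
tool axes in shelf (cols) [[-0.43, -0.0, 0.903], [-0.002, 1.0, -0.001], [-0.903, -0.003, -0.43]]
fix rot (tool) [-0.004  0.007 -0.003]
(-0.045, 0.025) tool shift mm [ -0.4   0.2 -51.9]
(0, 0.025) tool shift mm [-19.8   0.2 -11.3]
(0, 0) tool shift mm [ 2.8  0.3 -0.5]
[0.35321767 0.03197164 0.53646158]
```

{"fn": "jog_arm", "kwargs": {
  "targets": [
    {"dx": 0, "dy": 0, "dz": 0, "rx": -0.003, "ry": 0, "rz": 0.006, "gripper": 1},
    {"dx": 0, "dy": 0, "dz": 0, "rx": -0.004, "ry": 0, "rz": 0.009, "gripper": 1},
    {"dx": 0, "dy": 0, "dz": 0, "rx": -0.004, "ry": 0, "rz": 0.009, "gripper": 1},
    {"dx": 0, "dy": 0, "dz": 0, "rx": -0.004, "ry": 0, "rz": 0.009, "gripper": 1},
    {"dx": 0, "dy": 0, "dz": 0, "rx": -0.004, "ry": 0, "rz": 0.009, "gripper": 1},
    {"dx": 0, "dy": 0, "dz": 0, "rx": -0.004, "ry": 0, "rz": 0.009, "gripper": 1},
    {"dx": 0, "dy": 0, "dz": 0, "rx": -0.004, "ry": 0, "rz": 0.009, "gripper": 1},
    {"dx": 0, "dy": 0, "dz": 0, "rx": -0.004, "ry": 0, "rz": 0.009, "gripper": 1}
  ]
}}

```text
t: 18.08
eef_pos: [0.6537, 0.1156, 0.1479]
ee_rot: [3.125, 1.126, 3.14]
force: [-0.8, 1.8, 7.7]
width: 0.0235
gripper_force: 35.1
```

```bash
python3 t8.py|head -1; python3 -c "
from station import arm
print(arm.get_state()['moment'])"
```

```text
18.0833 rack rot err [ 0.0104 -0.007  -0.0048] grip rel to hung pose mm [ 1.6 -0.2  2.3] F [-0.8  1.8  7.7] 0.023547852470707623
[0.0701887  0.00244734 0.61919527]
```

Both eyes carry load: the roll moment shifts between the sides, and contact is at seat height with the rack level. I'll take off the extra pressure, ease the grip, and look before I retreat.

{"fn": "jog_arm", "kwargs": {
  "targets": [
    {"dx": -1, "dy": 0, "dz": -0.5, "rx": -0.002, "ry": 0, "rz": -0.004, "gripper": 1},
    {"dx": -2, "dy": 0, "dz": -1, "rx": -0.002, "ry": 0, "rz": -0.004, "gripper": 1},
    {"dx": -2, "dy": 0, "dz": -1, "rx": -0.002, "ry": 0, "rz": -0.004, "gripper": 1},
    {"dx": -2, "dy": 0, "dz": -1, "rx": -0.002, "ry": 0, "rz": -0.004, "gripper": 1},
    {"dx": -2, "dy": 0, "dz": -1, "rx": -0.002, "ry": 0, "rz": -0.004, "gripper": 1},
    {"dx": -2, "dy": 0, "dz": -1, "rx": -0.002, "ry": 0, "rz": -0.004, "gripper": 1},
    {"dx": -2, "dy": 0, "dz": -1, "rx": -0.002, "ry": 0, "rz": -0.004, "gripper": 1},
    {"dx": -2, "dy": 0, "dz": -1, "rx": -0.002, "ry": 0, "rz": -0.004, "gripper": 1}
  ],
  "force": 5
}}

```text
t: 18.75
eef_pos: [0.6524, 0.1155, 0.1479]
ee_rot: [3.13, 1.121, -3.136]
force: [0.8, 2.1, 4.5]
width: 0.0239
gripper_force: 5.0
```

```bash
python3 t8.py|head -1; python3 - <<'E'
from station import arm
from held import *
q,p,R,s=cur(); print(s['moment'],s['gripper_force'])
f=arm.grab_frame("wrist"); held(f,p,R)
E
```

```text
18.75 rack rot err [ 0.0085 -0.0016 -0.0019] grip rel to hung pose mm [ 0.2 -0.2  2.2] F [0.8 2.1 4.5] 0.02391918600487178
[0.19869366 1.07380698 0.42512305] 4.998292252421379
n 18836 x=0.0031*y+0.0005*z+-5.72mm
bottom z by y [(-0.07, -70.8), (-0.035, -71.1), (0, -71.4), (0.035, -71.5), (0.07, -72.3)]
ends y [-93.   93.1]
mid stile y [-11.3  11.7]
```

{"fn": "jog_arm", "kwargs": {
  "targets": [
    {"dx": -1, "dy": 0, "dz": 0, "rx": 0, "ry": 0, "rz": 0, "gripper": 0.7},
    {"dx": -1, "dy": 0, "dz": 0, "rx": 0, "ry": 0, "rz": 0, "gripper": 0.65},
    {"dx": -1, "dy": 0, "dz": 0, "rx": 0, "ry": 0, "rz": 0, "gripper": 0.6},
    {"dx": -1, "dy": 0, "dz": 0, "rx": 0, "ry": 0, "rz": 0, "gripper": 0.5},
    {"dx": -1, "dy": 0, "dz": 0, "rx": 0, "ry": 0, "rz": 0, "gripper": 0.4},
    {"dx": -1, "dy": 0, "dz": 0, "rx": 0, "ry": 0, "rz": 0, "gripper": 0.35},
    {"dx": -1, "dy": 0, "dz": 0, "rx": 0, "ry": 0, "rz": 0, "gripper": 0.35},
    {"dx": -1, "dy": 0, "dz": 0, "rx": 0, "ry": 0, "rz": 0, "gripper": 0.35}
  ]
}}

```text
t: 19.47
eef_pos: [0.6524, 0.1155, 0.1482]
ee_rot: [3.13, 1.119, -3.136]
force: [0.0, -0.7, 0.6]
width: 0.0564
gripper_force: 0.0
```

```bash
python3 t8.py|head -1; python3 - <<'E'
from station import arm
from held import *
q,p,R,s=cur()
f=arm.grab_frame("wrist"); held(f,p,R); np.savez("w7.npz",**f)
# clear retreat check
J=line(p,R,p-.10*R[:,2],R,10); check(q,J)
E
```

```text
19.4667 rack rot err [ 0.0085 -0.0003 -0.0019] grip rel to hung pose mm [ 0.3 -0.2  2.6] F [ 0.  -0.7  0.6] 0.05643024679911651
n 18965 x=0.0032*y+-0.0003*z+-5.79mm
bottom z by y [(-0.07, -70.9), (-0.035, -71.8), (0, -72.0), (0.035, -72.3), (0.07, -72.5)]
ends y [-93.   93.2]
mid stile y [-11.3  11.7]
ok end q [-0.3   0.03 -0.99 -2.64 -0.61  1.28] max step [0.01 0.03 0.01 0.03 0.03 0.03] zmin 0.136
```

{"fn": "jog_arm", "kwargs": {
  "targets": [
    {"dx": 0, "dy": 0, "dz": -5, "rx": 0, "ry": 0, "rz": 0, "gripper": 0.35},
    {"dx": 0, "dy": 0, "dz": -15, "rx": 0, "ry": 0, "rz": 0, "gripper": 0.35},
    {"dx": 0, "dy": 0, "dz": -28, "rx": 0, "ry": 0, "rz": 0, "gripper": 0.35},
    {"dx": 0, "dy": 0, "dz": -42, "rx": 0, "ry": 0, "rz": 0, "gripper": 0.35},
    {"dx": 0, "dy": 0, "dz": -56, "rx": 0, "ry": 0, "rz": 0, "gripper": 0.35},
    {"dx": 0, "dy": 0, "dz": -72, "rx": 0, "ry": 0, "rz": 0, "gripper": 0.35},
    {"dx": 0, "dy": 0, "dz": -88, "rx": 0, "ry": 0, "rz": 0, "gripper": 0.35},
    {"dx": 0, "dy": 0, "dz": -100, "rx": 0, "ry": 0, "rz": 0, "gripper": 0.35}
  ]
}}

```text
t: 20.18
eef_pos: [0.5603, 0.1139, 0.1921]
ee_rot: [3.131, 1.119, -3.135]
force: [0.6, 0.3, 0.2]
width: 0.0568
gripper_force: 0.0
```

{"fn": "jog_arm", "kwargs": {
  "targets": [
    {"dx": -10, "dy": 0, "dz": 0, "rx": 0, "ry": -0.02, "rz": 0, "gripper": 0.35},
    {"dx": -20, "dy": 0, "dz": 0, "rx": 0, "ry": -0.04, "rz": 0, "gripper": 0.35},
    {"dx": -30, "dy": 0, "dz": 0, "rx": 0, "ry": -0.06, "rz": 0, "gripper": 0.35},
    {"dx": -40, "dy": 0, "dz": 0, "rx": 0, "ry": -0.08, "rz": 0, "gripper": 0.35},
    {"dx": -50, "dy": 0, "dz": 0, "rx": 0, "ry": -0.1, "rz": 0, "gripper": 0.35},
    {"dx": -60, "dy": 0, "dz": 0, "rx": 0, "ry": -0.12, "rz": 0, "gripper": 0.35},
    {"dx": -60, "dy": 0, "dz": 0, "rx": 0, "ry": -0.12, "rz": 0, "gripper": 0.35},
    {"dx": -60, "dy": 0, "dz": 0, "rx": 0, "ry": -0.12, "rz": 0, "gripper": 0.35}
  ]
}}

```text
t: 20.85
eef_pos: [0.5888, 0.114, 0.2457]
ee_rot: [3.125, 1.239, -3.141]
force: [-0.3, -0.4, -0.7]
width: 0.057
gripper_force: 0.0
```

```bash
python3 - <<'E'
from station import arm
from h import *
f=arm.grab_frame("wrist"); np.savez("w8.npz",**f); cv2.imwrite("pics/w8.png",f["frame"][:,:,::-1])
print({k:v for k,v in arm.get_state().items() if k in("t","eef_pos","force")})
E
```

```text
{'t': 20.9, 'eef_pos': array([0.58858731, 0.11401578, 0.24536726]), 'force': array([0.26200048, 0.25092131, 0.186598  ])}
```

View pics/w8.png

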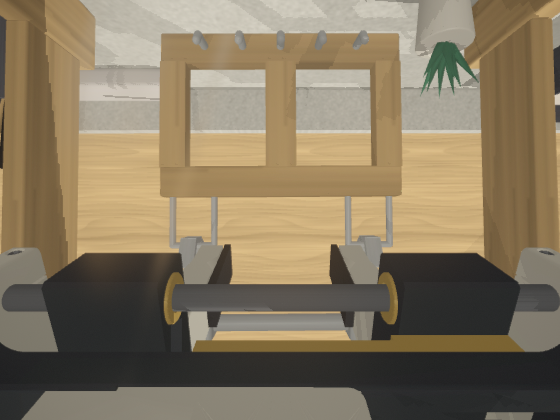

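Both eyes (columns 173–215 and 347–390) have their top wires at row 243, behind the upturned hook ends (columns 191 and 369). The rack hangs level with its pegs to the front. One last check of the spacing and height by depth, since the robot is clear.

```bash
python3 - <<'E'
from h import *
f=dict(np.load("w8.npz")); P=pts(f); m=~oak(f); v,u=np.mgrid[:420,:560]
for nm,a,b in(("R",170,218),("L",345,393)):
    k=m&(u>a)&(u<b)&(v>236)&(v<252); p=P[k]; k2=(p[:,0]>.625)&(p[:,0]<.70); p=p[k2]
    t=p[p[:,0]<.647]; w=p[(p[:,0]>.650)&(p[:,0]<.664)]
    print(nm,"hook end y",np.percentile(t[:,1],[3,97]).round(4),t[:,1].mean().round(4),"z",t[:,2].max().round(3),"wire",len(w),np.percentile(w[:,1],[2,98]).round(4) if len(w) else "",np.median(w,0).round(4) if len(w) else "")
    k=m&(u>a)&(u<b)&(v>205)&(v<235); p=P[k]; p=p[(p[:,0]>.64)&(p[:,0]<.67)]; print("  eye legs y",np.percentile(p[:,1],[2,98]).round(4),"x",np.median(p[:,0]).round(4))
E
```

```text
R hook end y [0.0387 0.0504] 0.0447 z 0.246 wire 227 [0.0292 0.0645] [0.6542 0.0504 0.2398]
  eye legs y [0.0288 0.0649] x 0.6542
L hook end y [0.1795 0.1913] 0.1852 z 0.247 wire 215 [0.1676 0.2039] [0.6531 0.18   0.2405]
  eye legs y [0.1675 0.2043] x 0.6532
```

```bash
python3 -c "
from station import arm
print(arm.job_done())"
```

```text
the job is handed in; nothing more can be done
None
```

The loose hook now sits about 140 mm from the fixed one (140.5 mm measured), and the rack hangs by both eyes with its pegs facing front; I checked that both eyes carried load before letting go, and handed the job in at about 21 s.

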